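Cover the jewellery case and press the cover home

ROBOT

A 6-joint arm with a two-finger parallel gripper is mounted at the origin on the work surface. World frame = base frame: x ahead of the robot, y to its left, z up, the work surface at z = 0. Lengths are in m, angles in rad, forces in N, time in s.
With the tool pointing down it reaches from about 0.35 to 0.775 m from the base axis. Payload 5.5 kg.
Tool frame: the origin (TCP) lies on the front face of the gripper's body, between the roots of the fingers; the fingertips stand 73 mm ahead of it and the grasp point (between the pads) lies 54 mm ahead of it; z points along the fingers, y is the direction in which the jaws open and shut (so a half turn about z gives the same grasp; the last joint's range is limited). The gripper opens to 85 mm and grips with 20 to 120 N. Pads are 22 mm wide; open, the fingers measure 114 mm over their backs; the gripper's body (76 mm by 85 mm) begins 54 mm behind the grasp point. The pads swing forward as they close: fully open they stand 13 mm farther back than shut.
Start: joints at [1.205, 0.313, 0.046, 1.304, 0, 1.431], TCP at [0.129, 0.56, 0.304] pointing down, gripper open.
Joint ranges: [-2.76, 2.76], [-0.86, 1.69], [-1.03, 1.26], [-2.2, 2.34], [-1.47, 1.5], [-3.14, 3.14]. Speed limits (rad/s): [2.57, 2.57, 3.14, 3.14, 3.14, 3.14].

INTERFACE

Orientations are given as a unit quaternion [x, y, z, w].
In Python, from cell import get_state, camera, camera_info, close_job, look_for, outline_of gives the robot as it stands.
- The arm moves only by the tool servo_tool, never from a script. Its argument "rows" is a list of rows, each a list of 5 numbers: the shift along the tool's x, y, z in cm, then the turn about the tool's z in rad, then the finger opening in cm, from 0 to 8.54. In form: [[dx, dy, dz, spin, gripper], ...]. A call has 1 to 5 rows; each row is the pose to reach, as a shift and turn from the pose commanded when the call began, along the tool's axes at that moment; what a row does not reach only later rows make up. A row lasts 1/10 s, in which the tool goes at most 50 mm and 8.59 degrees, less where a joint would pass 70% of its speed; a pose out of reach is approached as far as the arm can. A call with a gripper value outside its range is refused whole. The fingers move at their own pace and stop on an object; "force" is the grip in N (left out, the last holds). Time passes only in rows, so rows that repeat a pose let the fingers close. It gives the time, the measured TCP pose, the force and the opening at its end, in the units of the state.
- get_state(): the state, without advancing time (a new reading comes with each control period).
- camera(name): name is "scene" or "top" or "wrist"; returns the picture (400x640x3 uint8, blue, green, red); there is no depth.
- camera_info(name): a dict with "fx", "fy", "cx", "cy" (pixels), "D" ([k1, k2, p1, p2, k3] as OpenCV has them; the pictures are not rectified), "rvec" (rotation vector, rad) and "tvec" (3), from world to camera coordinates, as OpenCV has them. Camera axes: x right, y down, z forward; pixel columns grow to the right and rows downward; lengths in m; the calibration is good to about 2 mm. A picture is of the moment at which its call begins: read the wrist's pose just before it. camera_info takes no time and is no camera call; for the wrist camera it gives the pose at the moment of the call.
- close_job(): hands the job in, once; it reports no verdict.
Trained networks look in the newest picture that a camera, given by its name, has taken for a name from the list of things; names that differ only in an ending like _2 or _b are one class to them, and where a whole thing is asked for, a point or a joint stands for the part that bears it (a point fixed in the world has none). Each returns a list of dicts, best first, with "score" (0 to 1); they miss things now and then, are a little off and sometimes report something else, mostly with a low value. They report only what shows in the picture. A call takes as long as a camera call. They do not tell look-alikes from the thing itself.
- look_for(camera, target): "box" ([left, top, right, bottom] as shares, 0 to 1, of the picture: columns of its width, rows of its height, round what is visible of it).
- outline_of(camera, target): "region" (400x640 bool, what is visible of it) and "box" ([left, top, right, bottom] as shares, 0 to 1, of the picture: columns of its width, rows of its height, round what is visible of it).
The state is a dict: "t": time; "qpos": joint angles; "qd": joint speeds; "tau": joint torques, N m; "position": TCP position; "orientation": TCP orientation; "ft_force": force on the tool from outside, world axes, zero at the start; "wrist_torque": the same for the moment, N m; "finger_gap": finger opening in m.
Only numpy, scipy, OpenCV 4.12 (cv2) and the standard library are available. Lean on these libraries where they do the work, as an engineer would, in place of code of your own. Each camera call takes 0.05 s, during which the arm holds its last target.

TASK

Draw the long mirrored cover out from under the clear riser by its protruding end, lay it flat on the dressing top clear of the riser and let go; then take it again across its middle, lay it mirror up in the recess of the long open jewellery case so that it rests on the two proud catches, and let go. Then press down on each end of the cover until it is fully home, flush with the rim of the case all round. Do not topple or push about the bottles or the comb.

Things in the scene. Friction and masses are not known exactly. Their poses are not given: they have to be found in the camera images.
- cover: Loose silver cover with a mirrored top, a flat slab 176 mm long (its x), 54 mm wide (its y), 20 mm thick, about 0.2 kg; origin at the centre of its underside, z up (mirror up). It is the same either way round. It starts flat on the dressing top with about 50 mm of one end sticking out from under the front edge of the riser, towards the robot.
- cover_a (a point): Point on the underside of the cover, on its long centre line, 68 mm from its centre along +x: it lies over a catch when the cover is in the case. Press on the top, 20 mm above it.
- cover_b (a point): The same at the cover's other end, 68 mm from its centre along -x.
- case: Fixed, dark wooden open jewellery case, 70 mm (its x) by 192 mm (its y) outside, rim 54 mm high and 5 mm thick; origin at the centre of its underside, z up. In the middle of both long sides the rim is cut down to 28 mm height over a length of 64 mm, to let fingers through; only there is there room for them beside the cover.
- case_mid (a point): Centre of the case's recess for the cover, at the height of its ledges (34 mm above the dressing top). The recess is 60 mm by 182 mm (3 mm of play all round) and 20 mm deep, so the cover, resting on the ledges, is flush with the rim when home: its underside is then at this point.
- ledge_a (a point): Point on the ledge at the case's +y end, 68 mm from its centre, 34 mm above the dressing top. Through it a silver catch, a round post of 16 mm diameter, stands 5 to 7 mm proud at the start. The catch slides down stiffly, at about 6 N, and stays where it is left; the cover's weight alone does not move it.
- ledge_b (a point): The same, with the other catch, at the case's -y end.
- riser: Fixed clear acrylic low shelf. Origin: a point on the dressing top in front of it; its x points to the back, away from the robot. The board spans x = 90 to 260 mm, y = -120 to 120 mm, underside 40 mm and top 52 mm above the dressing top; 10 mm side walls along y = +-115 mm; open front and back. Two fixed cream jars, up to 50 mm tall, stand on it at x = 185 to 245 mm.
- tray: Fixed rose glass tray, 120 mm (its x) by 130 mm (its y), rim 17 mm high, floor 5 mm thick; origin at the centre of its underside. Two perfume bottles stand in it.
- amber_square: Bystander: perfume bottle, amber glass, gold cap, square body 36 x 40 mm, 102 mm tall in all; origin at the centre of its underside, z up. Stands in the tray.
- smoke_square: Bystander: perfume bottle, smoke glass, black cap, square body 36 x 40 mm, 102 mm tall in all; origin at the centre of its underside, z up. Stands in the tray.
- amber_round: Bystander: perfume bottle, amber glass, silver cap, round body of 40 mm diameter, 98 mm tall in all; origin at the centre of its underside, z up. Stands in front of the riser, to one side of the cover.
- smoke_round: Bystander: perfume bottle, smoke glass, silver cap, round body of 40 mm diameter, 98 mm tall in all; origin at the centre of its underside, z up. Stands close behind the case.
- lotion: Bystander: white lotion bottle with a brass pump head, 48 mm diameter, 140 mm tall; origin at the centre of its underside, z up. Stands behind the tray, between riser and case.
- comb: Bystander: silver plastic comb lying in front of the case, 170 mm long (its y), 33 mm wide, 6 mm thick; origin at the centre of its underside.
There are look-alikes about, which are no part of the job. Of the things that look like the cover, the middle-sized one is meant.

How it is judged:
On the way, in this order (a step that is already met when the one before it is completed fails the run):
1. the cover lies flat on the dressing top, wholly out from under the riser, and the gripper has let go of it ((x of each of cover_a, cover_b in the frame of riser below 0.072 m or y of each of cover_a, cover_b in the frame of riser above 0.15 m or y of each of cover_a, cover_b in the frame of riser below -0.15 m) and height (world z) of cover below 0.01 m and angle between cover's own z axis and vertical below 0.08 rad and linear speed of cover below 0.03 m/s and contact force between the fingers and cover below 0.1 N), for 0.1 s.
2. the cover lies in the recess of the case, released, with at least one end still up on its catch (over 2.5 mm from home) (horizontal distance between cover and case below 0.005 m and angle between the x axis of cover and the y axis of case, either way round below 0.06 rad and z of any of cover_a, cover_b in the frame of case above 0.0365 m and z of each of cover_a, cover_b in the frame of case below 0.044 m and linear speed of cover below 0.03 m/s and contact force between the fingers and cover below 0.1 N), for 0.1 s.
At the end, for the whole second after the job is handed in: the cover lies mirror up in the case's recess, centred within 5 mm and in line within 0.06 rad, both ends down to within 1.8 mm of the ledges, tilted under 0.05 rad, at rest and released; the five bottles stand upright (tilt under 0.2 rad) (horizontal distance between cover and case below 0.005 m and angle between the x axis of cover and the y axis of case, either way round below 0.06 rad and z of each of cover_a, cover_b in the frame of case below 0.0358 m and angle between cover's own z axis and vertical below 0.05 rad and linear speed of cover below 0.01 m/s and contact force between the fingers and cover below 0.1 N and angle between each of amber_square, smoke_square, amber_round, smoke_round, lotion's own z axis and vertical below 0.2 rad); the robot touches nothing.
It fails at once if a bottle is toppled (tilted over 0.4 rad) or pushed more than 30 mm (angle between any of amber_square, smoke_square, amber_round, smoke_round, lotion's own z axis and vertical above 0.4 rad or distance of any of amber_square, smoke_square, amber_round, smoke_round, lotion from where it was at the start of the episode above 0.03 m).
It fails at once if the comb is pushed more than 30 mm (distance of comb from where it was at the start of the episode above 0.03 m).
It also fails if it takes over 64 s, if anything falls off the work surface, if the arm or the gripper's body presses on something with over 40 N, if the wrist force passes 120 N, or if a joint passes its speed limit or range.

## Working session

There is one attempt and no reset: what is moved stays moved. The work goes in short steps, Python scripts to look and compute and a tool call to move; the robot and the scene stay as the last step left them, time stands still between calls to the robot, and variables do not carry over. Pictures are saved under pics/ and viewed, and the job is handed in when it is done.

Besides the shell and the picture viewer there is one more tool, called after "Request:" as a command line: name --pt "numbers of a row" for each row, then --argument value for the rest. servo_tool: Moves the arm, as the interface text tells. Its arguments: {"type":"object","properties":{"rows":{"type":"array","items":{"type":"array","items":{"type":"number"}}},"force":{"type":"number"}},"required":["rows"]}

```bash
ls; mkdir -p pics; python3 - <<'E'
from cell import *
import cv2
for n in ("scene","top","wrist"):
    cv2.imwrite(f"pics/{n}0.png",camera(n)); i=camera_info(n); print(n,{k:[round(float(x),4) for x in __import__('numpy').ravel(v)] for k,v in i.items()})
s=get_state(); print(s)
E
```

```text
pics
scene {'fx': [475.7674], 'fy': [475.7674], 'cx': [322.904], 'cy': [197.805], 'D': [-0.0781, 0.0, 0.0, 0.0, 0.0], 'rvec': [2.2657, 1.1987, -0.3677], 'tvec': [-0.3324, -0.2683, 1.4564]}
top {'fx': [455.8633], 'fy': [455.8633], 'cx': [315.8291], 'cy': [201.2054], 'D': [-0.0487, 0.0, 0.0, 0.0, 0.0], 'rvec': [2.1105, -2.1231, 0.2196], 'tvec': [0.0771, 0.461, 1.0956]}
wrist {'fx': [341.4837], 'fy': [341.4837], 'cx': [319.1013], 'cy': [203.4395], 'D': [0.0039, 0.0, 0.0, 0.0, 0.0], 'rvec': [-2.2723, -1.8103, -0.2626], 'tvec': [-0.5749, -0.0374, 0.3789]}
{'t': 0.15, 'qpos': array([ 1.20540261e+00,  3.13840009e-01,  4.52607812e-02,  1.30357773e+00,
       -1.23505786e-05,  1.43122882e+00]), 'qd': array([-7.69232433e-04, -1.79813641e-03,  4.51573752e-03, -6.70369524e-05,
       -6.58259179e-04,  5.21182171e-04]), 'tau': array([ 1.59777966e-03, -4.81064343e+01,  2.98815840e+01,  1.39123161e-02,
       -1.30806884e-04,  1.83924845e-05]), 'position': array([0.12864749, 0.56015176, 0.30321527]), 'orientation': array([ 1.12673299e-01,  9.93631856e-01, -6.60289997e-04, -1.63968062e-04]), 'ft_force': array([ 0.10350164, -1.08238674, -0.55816512]), 'wrist_torque': array([-0.03210078,  0.02581772, -0.00474396]), 'finger_gap': 0.0850932132339484}
```

View pics/scene0.png

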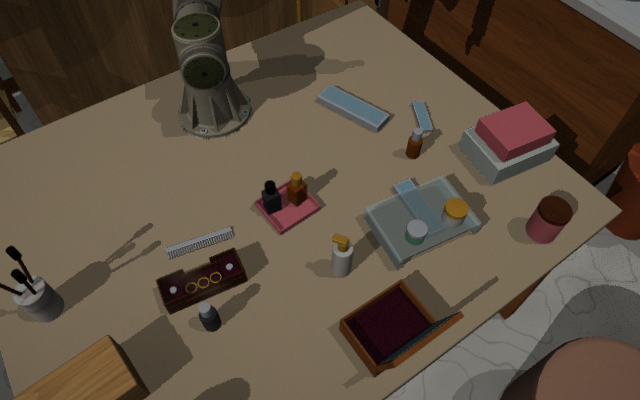

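View pics/top0.png

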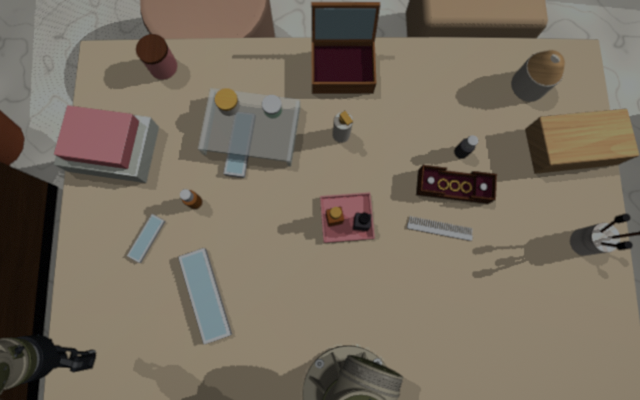

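View pics/wrist0.png

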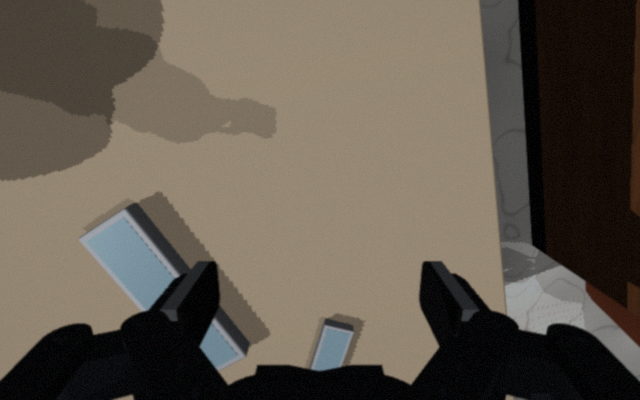

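The top view shows three cover look-alikes: a large one at (205,297), a small one at (145,239), and a middle-sized one at (240,143), which sits partly under the clear riser. The middle one fits the description. Next I'll enlarge it and measure.

```bash
cat > h.py <<'E'
import numpy as np, cv2
from cell import *
from scipy.spatial.transform import Rotation as R
def cam(n):
    i=camera_info(n); K=np.array([[i['fx'],0,i['cx']],[0,i['fy'],i['cy']],[0,0,1.]])
    return K,np.array(i['D'],float).ravel(),np.array(i['rvec'],float).ravel(),np.array(i['tvec'],float).ravel()
def ray(C,px):
    K,D,r,t=C; u=cv2.undistortPoints(np.array(px,float).reshape(-1,1,2),K,D).reshape(-1,2)
    Rm=cv2.Rodrigues(r)[0]; d=np.c_[u,np.ones(len(u))]@Rm; return -Rm.T@t,d
def at(C,px,z):
    o,d=ray(C,px); return o+d*((z-o[2])/d[:,2])[:,None]
def proj(C,P):
    K,D,r,t=C; return cv2.projectPoints(np.array(P,float).reshape(-1,1,3),r,t,K,D)[0].reshape(-1,2)
def tri(Ca,pa,Cb,pb):
    oa,da=ray(Ca,[pa]);ob,db=ray(Cb,[pb]);da=da[0]/np.linalg.norm(da);db=db[0]/np.linalg.norm(db)
    s=np.linalg.lstsq(np.c_[da,-db],ob-oa,rcond=None)[0];A=oa+s[0]*da;B=ob+s[1]*db
    return (A+B)/2,np.linalg.norm(A-B)
def st():
    s=get_state();e=R.from_quat(s['orientation']);M=e.as_matrix()
    print('t %.2f'%s['t'],'p',s['position'].round(4),'z',M[:,2].round(3),'x',M[:,0].round(3),'gap %.4f'%s['finger_gap'],'F',s['ft_force'].round(1),'q',s['qpos'].round(2));return s,M
def rect(reg):
    c=max(cv2.findContours(reg.astype(np.uint8),cv2.RETR_EXTERNAL,cv2.CHAIN_APPROX_NONE)[0],key=cv2.contourArea)
    return cv2.boxPoints(cv2.minAreaRect(c)),c
E
python3 - <<'E'
from h import *
im=camera("top");sc=camera("scene")
cv2.imwrite("pics/crop1.png",cv2.resize(im[80:190,180:310],None,fx=6,fy=5.4,interpolation=3))
cv2.imwrite("pics/crop2.png",cv2.resize(sc[150:270,350:490],None,fx=5,fy=5,interpolation=3))
cv2.imwrite("pics/crop3.png",cv2.resize(im[140:260,390:510],None,fx=5,fy=5,interpolation=3))
for c in("top","scene"):
  C=cam(c)
  for n in "cover case riser tray amber_square smoke_square amber_round smoke_round lotion comb".split():
    for d in look_for(c,n)[:3]:
        b=np.array(d['box'])*[640,400,640,400];print(c,n,round(d['score'],2),b.round(),at(C,[[(b[0]+b[2])/2,(b[1]+b[3])/2]],0)[0,:2].round(3))
st()
E
```

```text
top cover 0.93 [179. 246. 230. 344.] [0.232 0.355]
top cover 0.76 [124. 217. 165. 264.] [0.37  0.516]
top cover 0.63 [225. 153. 246. 177.] [0.57  0.287]
top case 0.92 [415. 165. 495. 206.] [ 0.511 -0.293]
top riser 0.68 [199.  88. 301. 163.] [0.681 0.251]
top riser 0.49 [417. 166. 498. 208.] [ 0.507 -0.3  ]
top tray 0.71 [321. 191. 376. 244.] [ 0.428 -0.011]
top amber_square 0.79 [324. 204. 345. 224.] [0.436 0.025]
top smoke_square 0.59 [353. 213. 374. 232.] [ 0.414 -0.05 ]
top smoke_square 0.49 [415. 163. 499. 206.] [ 0.514 -0.299]
top amber_round 0.85 [182. 192. 205. 211.] [0.473 0.394]
top amber_round 0.3 [227. 154. 246. 176.] [0.571 0.285]
top smoke_round 0.72 [458. 132. 477. 161.] [ 0.619 -0.336]
top lotion 0.74 [335. 113. 353. 144.] [ 0.671 -0.003]
top comb 0.95 [409. 219. 471. 240.] [ 0.395 -0.246]
top comb 0.38 [319. 192. 379. 246.] [ 0.423 -0.012]
top comb 0.21 [325. 207. 344. 227.] [0.429 0.027]
scene cover 0.97 [413. 102. 434. 133.] [0.381 0.516]
scene cover 0.62 [318.  88. 391. 133.] [0.24  0.356]
scene cover 0.59 [394. 178. 417. 196.] [0.554 0.297]
scene case 0.95 [158. 250. 248. 310.] [ 0.497 -0.284]
scene riser 0.63 [366. 175. 480. 267.] [0.664 0.263]
scene tray 0.75 [257. 182. 322. 235.] [ 0.437 -0.003]
scene amber_square 0.93 [286. 176. 307. 204.] [0.395 0.044]
scene smoke_square 0.87 [262. 181. 281. 218.] [ 0.385 -0.027]
scene smoke_square 0.23 [155. 246. 248. 315.] [ 0.496 -0.288]
scene amber_round 0.67 [405. 133. 426. 161.] [0.457 0.416]
scene smoke_round 0.76 [199. 302. 220. 330.] [ 0.586 -0.312]
scene lotion 0.87 [329. 233. 354. 278.] [0.627 0.028]
scene lotion 0.55 [160. 247. 246. 312.] [ 0.495 -0.284]
scene comb 0.69 [165. 227. 229. 253.] [ 0.388 -0.247]
t 1.25 p [0.1288 0.5604 0.3039] z [ 0.  0. -1.] x [-0.975  0.224 -0.   ] gap 0.0854 F [ 0.6 -0.4  0.3] q [ 1.21  0.31  0.05  1.3  -0.    1.43]
```

View pics/crop1.png

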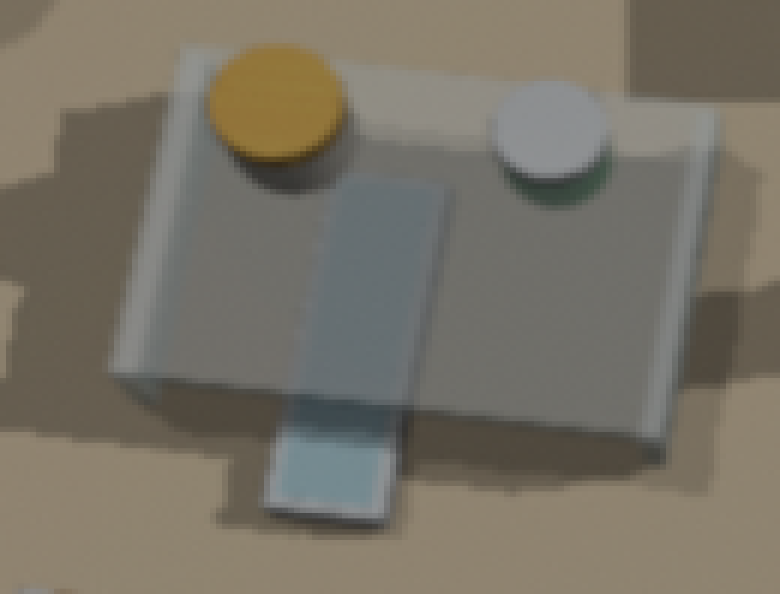

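View pics/crop3.png

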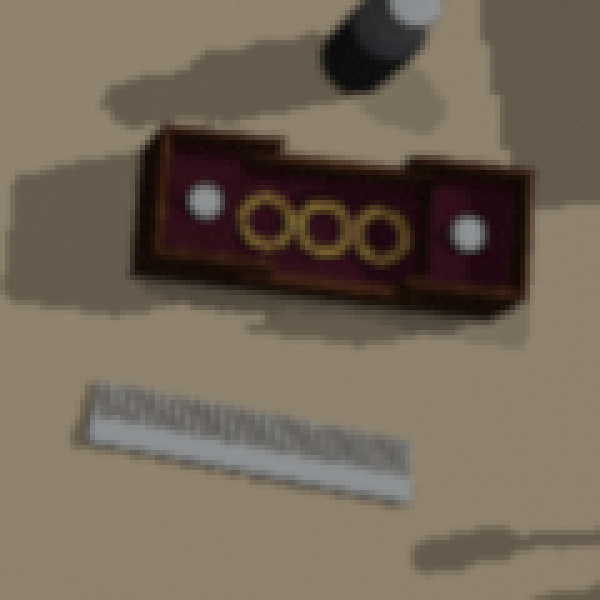

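The crop confirms that the middle-sized slab sticks out of the riser's front edge, with its free end at about top px (224..244, 175). The case has its catches at crop3 (207,201) and (468,234). Now I'll measure in both views.

```bash
python3 - <<'E'
from h import *
T=cam("top");S=cam("scene")
c1=lambda x,y:(180+x/6-.4,80+y/5.4-.4)
P=at(T,[c1(265,507),c1(385,522),c1(447,185),c1(337,178)],.02);print('cover',P.round(4))
for i,j in((0,1),(1,2),(2,3),(3,0)):
    v=P[j]-P[i];print(np.linalg.norm(v).round(4),np.degrees(np.arctan2(v[1],v[0])).round(1))
print('riser front edge bottom?',at(T,[c1(112,375),c1(662,440)],.052).round(4),at(T,[c1(185,48),c1(715,105)],.052).round(4))
c3=lambda x,y:(390+x/5-.4,140+y/5-.4)
print('case rim',at(T,[c3(163,128),c3(531,172),c3(520,297),c3(152,262)],.054).round(4))
print('catch',at(T,[c3(207,201),c3(468,234)],.04).round(4))
for n,k in(('bottles',0),):
  for name in "amber_round smoke_round lotion amber_square smoke_square".split():
    bt=np.array(look_for("top",name)[0]['box'])*[640,400,640,400]
    print(name,bt.round(1))
cv2.imwrite("pics/crop4.png",cv2.resize(cv2.imread("pics/scene0.png")[160:270,350:490],None,fx=5.5,fy=5.4,interpolation=3))
cv2.imwrite("pics/crop5.png",cv2.resize(cv2.imread("pics/scene0.png")[220:340,140:260],None,fx=5,fy=5,interpolation=3))
E
```

```text
cover [[0.5419 0.3133 0.02  ]
 [0.5341 0.2609 0.02  ]
 [0.7065 0.2379 0.02  ]
 [0.7106 0.2872 0.02  ]]
0.0529 -98.5
0.174 -7.6
0.0495 85.2
0.1707 171.2
riser front edge bottom? [[0.5984 0.3747 0.052 ]
 [0.5648 0.1395 0.052 ]] [[0.7657 0.3508 0.052 ]
 [0.7339 0.1174 0.052 ]]
case rim [[ 0.5518 -0.1964  0.054 ]
 [ 0.528  -0.3839  0.054 ]
 [ 0.4631 -0.3726  0.054 ]
 [ 0.4821 -0.187   0.054 ]]
catch [[ 0.517  -0.2204  0.04  ]
 [ 0.4991 -0.3541  0.04  ]]
amber_round [182.3 191.8 204.8 210.8]
smoke_round [458.3 131.6 477.2 161.5]
lotion [334.7 113.  352.9 144.1]
amber_square [324.4 204.5 345.  224.3]
smoke_square [353.5 213.5 374.4 231.8]
```

View pics/crop4.png

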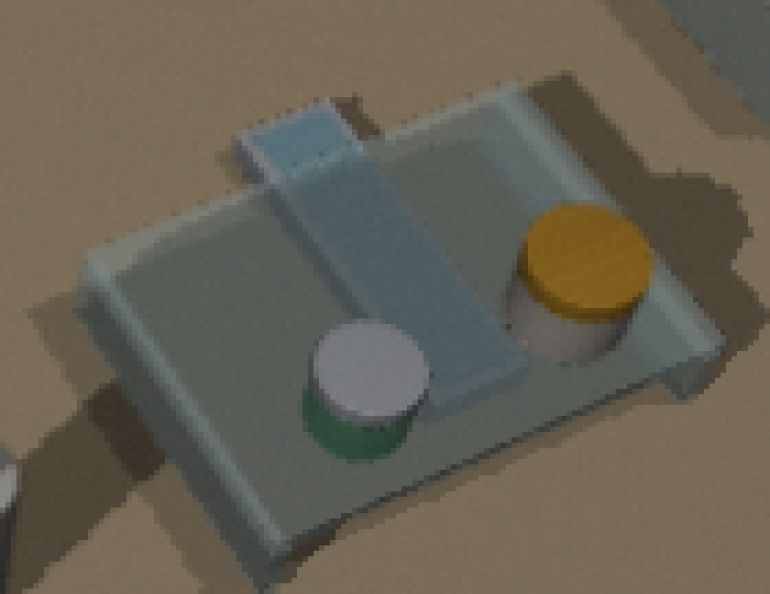

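View pics/crop5.png

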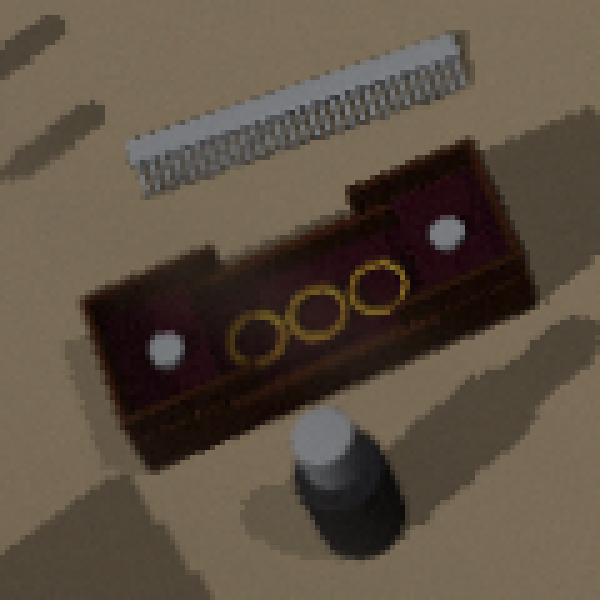

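```bash
python3 - <<'E'
from h import *
T=cam("top");S=cam("scene");W=cam("wrist")
s,M=st()
o=-cv2.Rodrigues(W[2])[0].T@W[3]; f=cv2.Rodrigues(W[2])[0][2]
print('cam in tool',M.T@(o-s['position']),'fwd',M.T@f, 'camx',M.T@cv2.Rodrigues(W[2])[0][0])
# base footprint from top outline: project cylinder fit
from scipy.optimize import minimize
dims=dict(amber_round=(.02,.098),smoke_round=(.02,.098),lotion=(.024,.14),amber_square=(.02,.102),smoke_square=(.02,.102))
for n,(r,h) in dims.items():
    B={}
    for c in("top","scene"):
        d=look_for(c,n)
        if d: B[c]=np.array(d[0]['box'])*[640,400,640,400]
    a=np.linspace(0,2*np.pi,24,endpoint=False)
    def box(C,p):
        q=np.vstack([np.c_[p[0]+r*np.cos(a),p[1]+r*np.sin(a),0*a],np.c_[p[0]+r*np.cos(a),p[1]+r*np.sin(a),0*a+h*.6],np.c_[p[0]+r*.5*np.cos(a),p[1]+r*.5*np.sin(a),0*a+h]])
        u=proj(C,q);return np.r_[u.min(0),u.max(0)]
    CC=dict(top=T,scene=S)
    b=B['top'];p0=at(T,[[(b[0]+b[2])/2,(b[1]+b[3])/2]],h/2)[0,:2]
    m=minimize(lambda p:sum(np.abs(box(CC[c],p)-B[c]).sum() for c in B),p0,method='Nelder-Mead')
    print(n,m.x.round(3),round(m.fun,1))
E
```

```text
t 1.50 p [0.1287 0.5604 0.3039] z [ 0.  0. -1.] x [-0.975  0.224  0.   ] gap 0.0855 F [0.3 0.3 0.3] q [1.21 0.31 0.05 1.3  0.   1.43]
cam in tool [ 7.19436518e-02 -6.38193733e-05 -7.09111592e-02] fwd [-0.28398477  0.00173228  0.95882723] camx [ 4.44894594e-04  9.99998498e-01 -1.67489255e-03]
amber_round [0.478 0.386] 15.8
smoke_round [ 0.604 -0.317] 15.3
lotion [0.65  0.004] 9.4
amber_square [0.43  0.023] 13.2
smoke_square [ 0.41  -0.043] 10.7
```

Request:
servo_tool --pt "-3 -1.3 0 -0.02 8" --pt "-7 -3 0 -0.04 8" --pt "-11.5 -5 0 -0.06 8" --pt "-16 -7 0 -0.08 8" --pt "-20 -8.6 0 -0.09 8"

```text
t: 2.5
position: [0.3057, 0.4304, 0.3041]
orientation: [0.068, 0.998, 0.0, 0.0]
ft_force: [-0.1, 0.7, -0.3]
finger_gap: 0.08
```

Request:
servo_tool --pt "-4 -1.3 0 0 8" --pt "-8.5 -3 0 0 8" --pt "-13 -4.6 0.5 0 8" --pt "-17.5 -6 1 0 8" --pt "-20.5 -7 2 0 8"

```text
t: 3.0
position: [0.5012, 0.3332, 0.2843]
orientation: [0.069, 0.998, 0.0, 0.001]
ft_force: [-0.3, 0.5, 0.2]
finger_gap: 0.08
```

Request:
servo_tool --pt "0 0 0 0 8" --pt "0 0 0 0 8"

```text
t: 3.2
position: [0.4983, 0.3341, 0.2833]
orientation: [0.069, 0.998, -0.0, -0.001]
ft_force: [1.0, 0.0, 1.2]
finger_gap: 0.08
```

```bash
cat > look.py <<'E'
from h import *
import sys
s,M=st(); im=camera("wrist"); cv2.imwrite(sys.argv[1],im); W=cam("wrist"); np.savez(sys.argv[1]+'.npz',K=W[0],D=W[1],r=W[2],t=W[3])
for n in sys.argv[2:]:
    for d in outline_of("wrist",n)[:3]:
        b,c=rect(d['region']); print(n,round(d['score'],2),b.round(1).tolist())
E
python3 look.py pics/w1.png cover amber_round
```

```text
t 3.20 p [0.4983 0.3341 0.2833] z [-0.001 -0.    -1.   ] x [-0.991  0.137  0.001] gap 0.0800 F [1.  0.  1.2] q [0.46 0.37 0.08 1.28 0.   0.59]
cover 0.77 [[317.0, 0.0], [350.0, 0.0], [350.0, 14.0], [317.0, 14.0]]
cover 0.68 [[-8.0, 377.29998779296875], [61.900001525878906, 313.20001220703125], [70.5, 322.5], [0.6000000238418579, 386.6000061035156]]
cover 0.66 [[257.0, 218.0], [309.0, 218.0], [309.0, 274.0], [257.0, 274.0]]
amber_round 0.74 [[346.20001220703125, 133.39999389648438], [389.0, 112.0], [414.0, 162.0], [371.20001220703125, 183.39999389648438]]
```

View pics/w1.png

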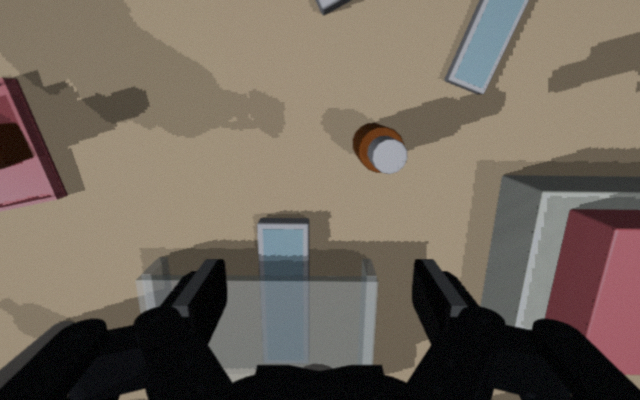

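The wrist view shows the cover's free end at px (258..309, 222..275), the riser front edge near row 275, and amber_round at (380,148).

```bash
python3 - <<'E'
from h import *
im=cv2.imread("pics/w1.png");cv2.imwrite("pics/w1c.png",cv2.resize(im[205:290,235:330],None,fx=8,fy=7,interpolation=3))
E
```

```text
(no output)
```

View pics/w1c.png

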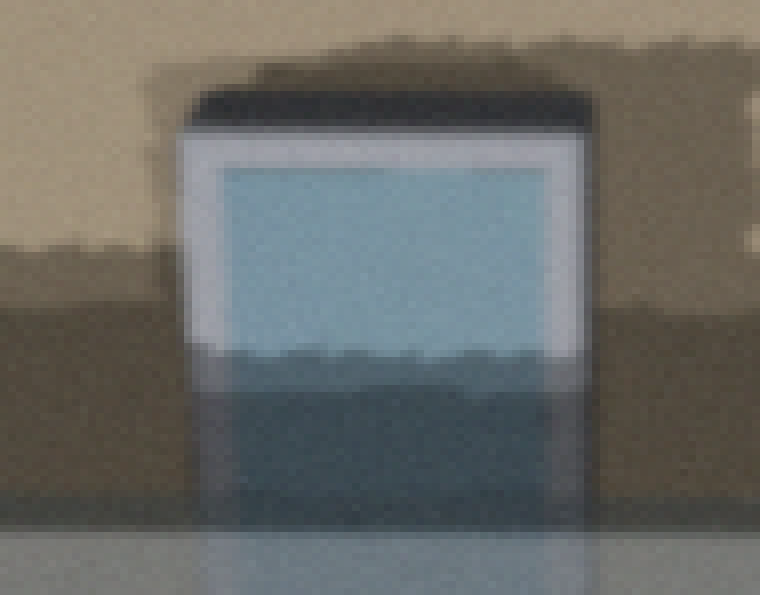

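```bash
python3 - <<'E'
from h import *
w=np.load("pics/w1.png.npz");W=(w['K'],w['D'],w['r'],w['t']);T=cam("top")
c=lambda x,y:(235+x/8-.4,205+y/7-.4)
px=[c(182,130),c(588,130),c(186,340),c(585,340)]
P=at(W,px,.02);print(P.round(4))
v=P[0]-P[1];print(np.linalg.norm(v),np.degrees(np.arctan2(v[1],v[0])))
tp=lambda x,y:(180+x/6-.4,80+y/5.4-.4)
print(tri(W,px[0],T,tp(385,518)),tri(W,px[1],T,tp(265,505)))
# wall base corner heights
print('base of front', at(W,[c(205,95),c(590,95)],0).round(4))
s,M=st()
f=(P[0]+P[1])/2;print('front mid',f)
a=np.radians(-8.); ax=np.array([np.cos(a),np.sin(a),0])
for D in(.022,.025): 
  g=f+ax*D; g[2]=.076; print(g,'tool shift cm',(M.T@(g-s['position'])*100).round(2))
print(np.degrees(np.arctan2(M[1,1],M[0,1])))
E
```

```text
[[0.5369 0.265  0.02  ]
 [0.5441 0.3173 0.02  ]
 [0.5704 0.2593 0.02  ]
 [0.5776 0.312  0.02  ]]
0.052748395713218516 -97.80664532155667
(array([0.5393715 , 0.26266921, 0.01026399]), np.float64(0.0014284893791569229)) (array([0.54716784, 0.31608599, 0.00806746]), np.float64(0.002132007388890728))
base of front [[0.5382 0.2645 0.    ]
 [0.5454 0.3168 0.    ]]
t 3.35 p [0.4971 0.3354 0.2844] z [ 0.  0. -1.] x [-0.991  0.134 -0.   ] gap 0.0801 F [-0.5 -0.9  0.1] q [0.46 0.37 0.07 1.28 0.   0.59]
front mid [0.5404831  0.29116935 0.02      ]
[0.562269   0.28810754 0.076     ] tool shift cm [-7.09 -3.82 20.84]
[0.5652398  0.28769002 0.076     ] tool shift cm [-7.39 -3.83 20.84]
82.2988838178667
```

Request:
servo_tool --pt "-2 -1 3.5 0 8" --pt "-4 -2 7 0 8" --pt "-6 -3 10.5 0 8" --pt "-7.1 -3.8 13.5 0 8" --pt "-7.1 -3.8 16.5 0 8"

```text
t: 3.85
position: [0.5639, 0.2875, 0.1184]
orientation: [0.068, 0.998, 0.0, 0.001]
ft_force: [0.2, 0.2, 0.3]
finger_gap: 0.0803
```

Request:
servo_tool --pt "0 0 0.5 0 8" --pt "0 0 1.5 0 8" --pt "0 0 3 0 8" --pt "0 0 4 0 8" --pt "0 0 4.2 0 8"

```text
t: 4.35
position: [0.5628, 0.288, 0.0769]
orientation: [0.067, 0.998, 0.0, -0.0]
ft_force: [-0.6, 0.0, 0.0]
finger_gap: 0.0802
```

```bash
python3 look.py pics/w2.png cover
```

```text
t 4.35 p [0.5628 0.288  0.0769] z [-0.  0. -1.] x [-0.991  0.134  0.   ] gap 0.0802 F [-0.6  0.   0. ] q [ 0.35  0.57 -0.14  0.86  0.    0.48]
cover 0.75 [[250.0, 218.0], [382.0, 218.0], [382.0, 370.0], [250.0, 370.0]]
```

View pics/w2.png

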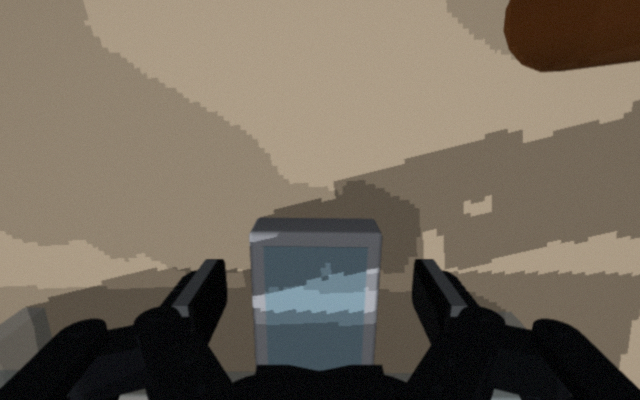

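The wrist view shows the cover end (px 250..382) centred between the open fingers (220 and 418). Closing now.

Request:
servo_tool --pt "0 0 0 0 6.5" --pt "0 0 0 0 5.5" --pt "0 0 0 0 5" --pt "0 0 0 0 4.5" --pt "0 0 0 0 4.5" --force 45

```text
t: 4.95
position: [0.5639, 0.2876, 0.0781]
orientation: [0.068, 0.998, 0.0, 0.001]
ft_force: [-1.5, -0.6, 5.0]
finger_gap: 0.0527
```

Request:
servo_tool --pt "0 0 0 0 4.5" --pt "0 0 0 0 4.5"

```text
t: 5.15
position: [0.5639, 0.2876, 0.0782]
orientation: [0.068, 0.998, 0.0, 0.001]
ft_force: [-1.3, -0.6, 5.6]
finger_gap: 0.0526
```

Request:
servo_tool --pt "0 0 -0.2 0 4.5" --pt "1 0 -0.2 0 4.5" --pt "2.5 0 -0.2 0 4.5" --pt "4 0 -0.2 0 4.5" --pt "5.5 0 -0.2 0 4.5"

```text
t: 5.65
position: [0.5073, 0.2949, 0.0785]
orientation: [0.068, 0.998, -0.0, -0.0]
ft_force: [0.9, -0.1, -2.7]
finger_gap: 0.0531
```

Request:
servo_tool --pt "2 0 0 0 4.5" --pt "4 0 0 0 4.5" --pt "6 0 0 0 4.5" --pt "8 0 0 0 4.5" --pt "9 0 0 0 4.5"

```text
t: 6.15
position: [0.4169, 0.3069, 0.0785]
orientation: [0.067, 0.998, -0.0, -0.001]
ft_force: [0.3, -0.4, -1.3]
finger_gap: 0.0527
```

```bash
python3 - <<'E'
from h import *
st(); im=camera("top"); cv2.imwrite("pics/t2.png",cv2.resize(im[80:260,120:320],None,fx=4,fy=3.3,interpolation=3))
E
```

```text
t 6.15 p [0.4169 0.3069 0.0785] z [-0.002 -0.001 -1.   ] x [-0.991  0.134  0.002] gap 0.0527 F [ 0.3 -0.4 -1.3] q [ 0.48  0.39 -0.45  0.74  0.    0.61]
```

View pics/t2.png

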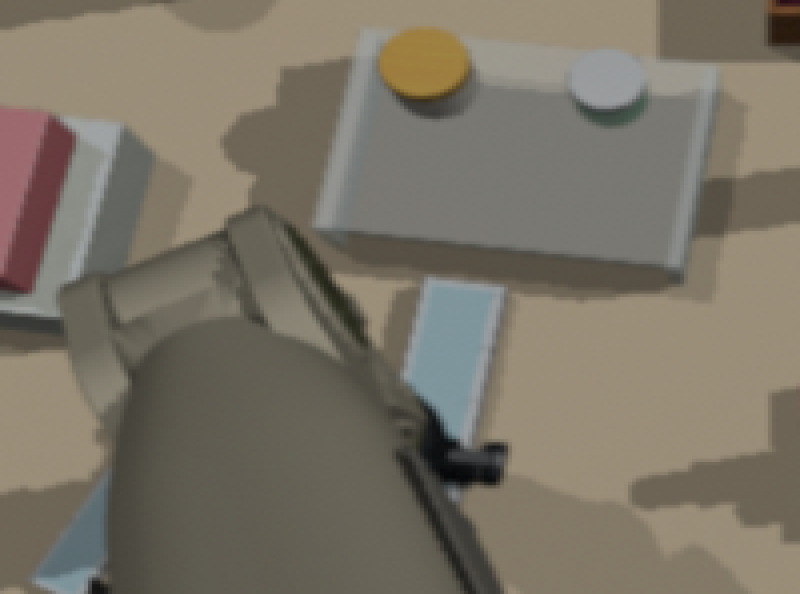

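The cover's far end, at crop (430..505, 285), is now well clear of the riser front edge. Releasing.

Request:
servo_tool --pt "0 0 0.1 0 5" --pt "0 0 0.1 0 7" --pt "0 0 0.1 0 7.6" --pt "0 0 0.1 0 7.6" --pt "0 0 0.1 0 7.6"

```text
t: 6.7
position: [0.4203, 0.3071, 0.0779]
orientation: [0.068, 0.998, 0.0, 0.0]
ft_force: [-0.1, -0.2, 0.3]
finger_gap: 0.0762
```

Request:
servo_tool --pt "0 0 -1 0 7.6" --pt "0 0 -3.5 0 7.6" --pt "0 0 -7 0 7.6" --pt "0 0 -11 0 7.6" --pt "2 0 -14 0 7.6"

```text
t: 7.2
position: [0.4021, 0.3101, 0.2212]
orientation: [0.069, 0.998, 0.001, 0.002]
ft_force: [0.6, 1.0, 0.4]
finger_gap: 0.0758
```

Request:
servo_tool --pt "0 0 0 0 7.6" --pt "0 0 0 0 7.6"

```text
t: 7.4
position: [0.4001, 0.3101, 0.2192]
orientation: [0.068, 0.998, 0.001, 0.001]
ft_force: [0.4, 0.5, -0.6]
finger_gap: 0.0758
```

```bash
python3 look.py pics/w3.png cover
```

```text
t 7.40 p [0.4001 0.3101 0.2192] z [ 0.003  0.001 -1.   ] x [-0.991  0.135 -0.002] gap 0.0758 F [ 0.4  0.5 -0.6] q [ 0.5   0.22 -0.29  1.06 -0.    0.64]
cover 0.89 [[499.3999938964844, 189.60000610351562], [582.5, 34.099998474121094], [633.4000244140625, 61.29999923706055], [550.2999877929688, 216.8000030517578]]
cover 0.8 [[287.0, 183.0], [351.0, 183.0], [351.0, 365.0], [287.0, 365.0]]
cover 0.65 [[311.79998779296875, 0.5], [408.1000061035156, -42.5], [464.79998779296875, 84.30000305175781], [368.5, 127.30000305175781]]
```

View pics/w3.png

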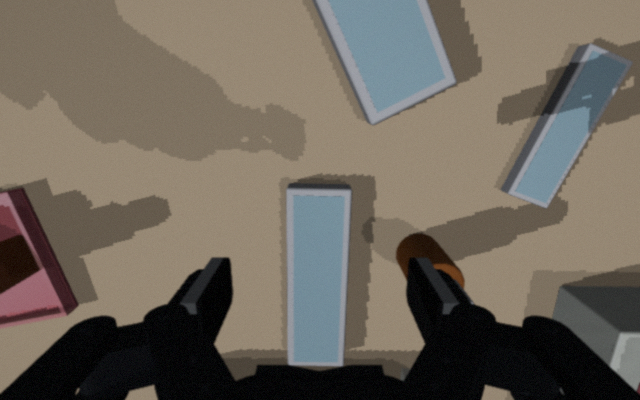

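The wrist view shows the cover lying free, with corners near (288,188), (351,188), (343,366) and (289,366). amber_round is undisturbed.

```bash
python3 - <<'E'
from h import *
w=np.load("pics/w3.png.npz");W=(w['K'],w['D'],w['r'],w['t'])
P=at(W,[(287.3,188),(350.8,188),(343.3,366),(288.5,366)],.02);print(P.round(4))
for i,j in((0,1),(1,2),(2,3),(3,0)):
    v=P[j]-P[i];print(np.linalg.norm(v).round(4),np.degrees(np.arctan2(v[1],v[0])).round(1))
c=P.mean(0);n=(P[0]+P[1])/2;u=np.array([np.cos(np.radians(-7.8)),np.sin(np.radians(-7.8)),0]);print('ctr',c,'near+88',n+u*.088)
s,M=st();g=c.copy();g[2]=.082;print((M.T@(g-s['position'])*100).round(2),np.degrees(np.arctan2(M[1,1],M[0,1])))
E
```

```text
[[0.3912 0.2854 0.02  ]
 [0.3982 0.3364 0.02  ]
 [0.5714 0.3103 0.02  ]
 [0.5643 0.2584 0.02  ]]
0.0515 82.2
0.1752 -8.6
0.0524 -97.9
0.1751 171.1
ctr [0.48127977 0.29761469 0.02      ] near+88 [0.48190155 0.29896628 0.02      ]
t 7.50 p [0.3996 0.3096 0.2173] z [-0.001 -0.    -1.   ] x [-0.991  0.135  0.001] gap 0.0763 F [ 0.6  0.3 -0.3] q [ 0.5   0.22 -0.29  1.06 -0.    0.64]
[-8.26 -0.07 13.52] 82.21648584980645
```

Request:
servo_tool --pt "-2 0 0 0 7.6" --pt "-5 0 2 0 7.6" --pt "-7.5 0 5 0 7.6" --pt "-8.2 0 8 0 7.6" --pt "-8.2 0 10 0 7.6"

```text
t: 8.0
position: [0.4812, 0.2974, 0.1139]
orientation: [0.069, 0.998, -0.001, -0.002]
ft_force: [0.3, 0.4, 0.4]
finger_gap: 0.076
```

Request:
servo_tool --pt "0 0 1.2 0 7.6" --pt "0 0 2.4 0 7.6" --pt "0 0 3.3 0 7.6" --pt "0 0 3.5 0 7.6" --pt "0 0 3.5 0 7.6"

```text
t: 8.5
position: [0.481, 0.2989, 0.0831]
orientation: [0.068, 0.998, 0.0, 0.0]
ft_force: [-0.4, 0.1, -0.7]
finger_gap: 0.0761
```

Request:
servo_tool --pt "0 0 0 0 6.5" --pt "0 0 0 0 5.5" --pt "0 0 0 0 5" --pt "0 0 0 0 4.5" --pt "0 0 0 0 4.5" --force 50

```text
t: 9.0
position: [0.4815, 0.2989, 0.0843]
orientation: [0.068, 0.998, 0.0, 0.001]
ft_force: [-1.6, -1.2, 5.8]
finger_gap: 0.0518
```

Request:
servo_tool --pt "0 0 0 0 4.5" --pt "0 0 -0.5 0 4.5" --pt "0 0 -2 0 4.5" --pt "0 0 -5 0 4.5" --pt "0 0 -8 0 4.5"

```text
t: 9.5
position: [0.4802, 0.2984, 0.1632]
orientation: [0.068, 0.998, -0.0, -0.001]
ft_force: [1.2, 0.6, -2.5]
finger_gap: 0.0518
```

```bash
python3 look.py pics/w4.png cover
```

```text
t 9.50 p [0.4802 0.2984 0.1632] z [-0.002 -0.001 -1.   ] x [-0.991  0.135  0.002] gap 0.0518 F [ 1.2  0.6 -2.5] q [ 0.41  0.38 -0.22  0.98  0.    0.55]
cover 0.69 [[565.0, 91.0], [616.2000122070312, -11.399999618530273], [679.0, 20.0], [627.7999877929688, 122.4000015258789]]
cover 0.59 [[251.0, 60.0], [395.0, 60.0], [395.0, 370.0], [251.0, 370.0]]
cover 0.3 [[0.0, 257.0], [0.0, 238.0], [7.0, 238.0], [7.0, 257.0]]
```

View pics/w4.png

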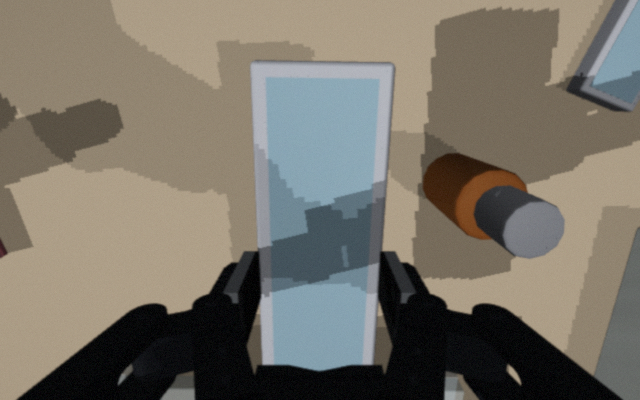

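Request:
servo_tool --pt "0 0 -4 0 4.5" --pt "0 0 -8.5 0 4.5" --pt "0 -2 -9 0.1 4.5" --pt "0 -5 -9 0.22 4.5" --pt "0 -9 -9 0.35 4.5"

```text
t: 10.1
position: [0.4686, 0.2095, 0.2524]
orientation: [0.242, 0.97, 0.0, 0.0]
ft_force: [0.9, 0.0, -2.0]
finger_gap: 0.0521
```

```bash
python3 - <<'E'
from h import *
w=np.load("pics/w4.png.npz");W=(w['K'],w['D'],w['r'],w['t'])
p=np.array([.4802,.2984,.1632])
q=[(251,62.5),(395,64)]
for zt in(.060,.0645,.068):
    P=at(W,q,p[2]-zt);M=np.array([[-.991,.135],[.135,.991]]) 
    print(zt,((P[:,:2]-p[:2])@M.T).round(4))
s,M=st();g=np.array([.48,-.20,.25]);print((M.T@(g-s['position'])*100).round(2),np.degrees(np.arctan2(M[1,0],M[0,0])))
E
```

```text
0.06 [[ 0.0834 -0.0233]
 [ 0.0829  0.0301]]
0.0645 [[ 0.0838 -0.0241]
 [ 0.0833  0.031 ]]
0.068 [[ 0.0841 -0.0247]
 [ 0.0836  0.0318]]
t 10.10 p [0.4686 0.2095 0.2524] z [ 0.  0. -1.] x [-0.883  0.469 -0.   ] gap 0.0521 F [ 0.9  0.  -2. ] q [ 0.26  0.22 -0.21  1.14  0.    0.75]
[-20.22 -35.63   0.22] 152.01163271071073
```

Request:
servo_tool --pt "-1.4 -4 0 0.12 4.5" --pt "-2.8 -8 0 0.24 4.5" --pt "-4.2 -12 0 0.36 4.5" --pt "-5.6 -16 0 0.48 4.5" --pt "-7 -20 0 0.61 4.5"

```text
t: 10.6
position: [0.4363, -0.0013, 0.252]
orientation: [0.523, 0.852, -0.0, -0.001]
ft_force: [0.8, -0.6, -2.4]
finger_gap: 0.052
```

```bash
python3 - <<'E'
from h import *
s,M=st();g=np.array([.40,-.22,.25]);print((M.T@(g-s['position'])*100).round(2),np.degrees(np.arctan2(M[1,0],M[0,0])))
E
```

```text
t 10.60 p [ 0.4363 -0.0013  0.252 ] z [-0.001  0.    -1.   ] x [-0.453  0.891  0.001] gap 0.0520 F [ 0.8 -0.6 -2.4] q [-0.19  0.07 -0.38  1.12  0.    0.91]
[-17.85 -13.14   0.2 ] 116.94526633182683
```

Request:
servo_tool --pt "-3.6 -2.6 0 0.12 4.5" --pt "-7.2 -5.2 0 0.24 4.5" --pt "-10.8 -7.8 0 0.36 4.5" --pt "-14.4 -10.5 0 0.48 4.5" --pt "-17.9 -13.1 0 0.605 4.5"

```text
t: 11.1
position: [0.4017, -0.2206, 0.252]
orientation: [0.753, 0.658, 0.0, -0.001]
ft_force: [1.1, -0.5, -2.0]
finger_gap: 0.0516
```

Request:
servo_tool --pt "0 0 0 0 4.5" --pt "0 0 0 0 4.5" --pt "0 0 0 0 4.5"

```text
t: 11.4
position: [0.4023, -0.2181, 0.2521]
orientation: [0.751, 0.66, 0.0, -0.001]
ft_force: [0.2, 0.6, -3.2]
finger_gap: 0.0519
```

```bash
python3 look.py pics/w5.png case
```

```text
t 11.40 p [ 0.4023 -0.2181  0.2521] z [-0.001  0.002 -1.   ] x [0.129 0.992 0.001] gap 0.0519 F [ 0.2  0.6 -3.2] q [-0.67  0.11 -0.34  1.12  0.    1.03]
case 0.94 [[380.3999938964844, 299.29998779296875], [408.1000061035156, 124.80000305175781], [512.4000244140625, 141.3000030517578], [484.70001220703125, 315.79998779296875]]
```

View pics/w5.png

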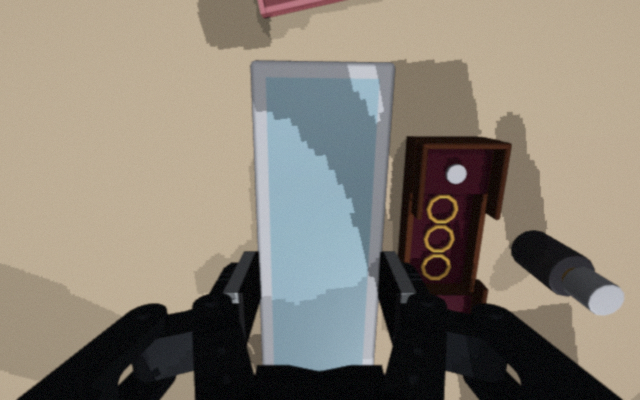

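The case shows right of the held cover: +y end rim at (408..510, 140) and catch at (456,174). I'll shift so both catches are visible.

Request:
servo_tool --pt "-3 0 0 0 4.5" --pt "-6 0 0 0 4.5" --pt "-9 0 0 0 4.5" --pt "-11 -0.5 0 0 4.5" --pt "-11 -0.5 0 0 4.5"

```text
t: 12.0
position: [0.3837, -0.3286, 0.2528]
orientation: [0.752, 0.66, -0.0, 0.0]
ft_force: [-0.3, 0.6, -4.1]
finger_gap: 0.0518
```

Request:
servo_tool --pt "0 0 0 0 4.5" --pt "0 0 0 0 4.5"

```text
t: 12.2
position: [0.3838, -0.3261, 0.2528]
orientation: [0.751, 0.66, 0.0, -0.0]
ft_force: [0.0, -0.5, -3.1]
finger_gap: 0.0521
```

```bash
python3 look.py pics/w6.png case; python3 - <<'E'
import cv2
im=cv2.imread("pics/w6.png");cv2.imwrite("pics/w6c.png",cv2.resize(im[0:270,370:640],None,fx=2.2,fy=2.2,interpolation=3))
im=cv2.imread("pics/w5.png");cv2.imwrite("pics/w5c.png",cv2.resize(im[110:330,390:540],None,fx=4,fy=2.7,interpolation=3))
E
```

```text
t 12.20 p [ 0.3838 -0.3261  0.2528] z [-0.     0.001 -1.   ] x [0.128 0.992 0.001] gap 0.0521 F [ 0.  -0.5 -3.1] q [-0.86  0.2  -0.23  1.14  0.    0.83]
case 0.75 [[396.6000061035156, 236.39999389648438], [422.79998779296875, -12.199999809265137], [539.4000244140625, 0.0], [513.2000122070312, 248.6999969482422]]
case 0.52 [[251.0, 60.0], [395.0, 60.0], [395.0, 371.0], [251.0, 371.0]]
```

View pics/w6c.png

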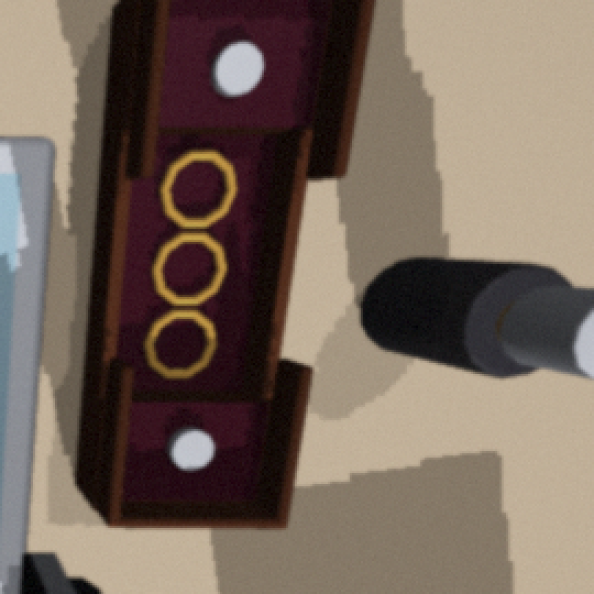

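View pics/w5c.png

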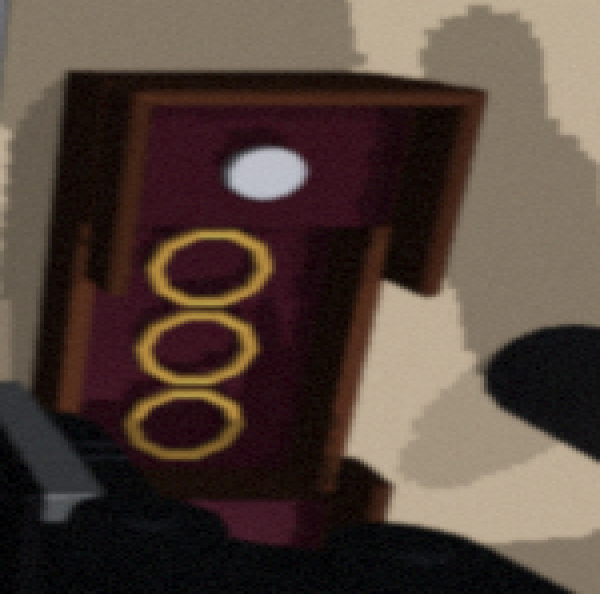

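```bash
python3 - <<'E'
from h import *
def L(f):
    w=np.load(f);return (w['K'],w['D'],w['r'],w['t'])
A=L("pics/w5.png.npz");B=L("pics/w6.png.npz");T=cam("top");S=cam("scene")
k=np.array([-.4,-.4])
a5=np.array((456.5,173.7))+k;a6=np.array((478.6,31.4))+k;b6=np.array((457.7,204.5))+k
print('catchA tri',tri(A,a5,B,a6))
c3=lambda x,y:(390+x/5-.4,140+y/5-.4)
c5=lambda x,y:(140+x/5-.4,220+y/5-.4)
print('top/scene A',tri(T,c3(207,201),S,c5(447,233)),'B',tri(T,c3(468,234),S,c5(166,349)))
print('w6/scene A',tri(B,a6,S,c5(447,233)),'B',tri(B,b6,S,c5(166,349)))
for z in(.039,.041):
    a=at(A,[a5],z)[0];a_=at(B,[a6],z)[0];b=at(B,[b6],z)[0];print(z,a,a_,b,'mid',(a_+b)/2,np.linalg.norm(a_-b),np.degrees(np.arctan2(*(a_-b)[[1,0]])))
    print(' top',at(T,[c3(207,201),c3(468,234)],z).mean(0),'scene',at(S,[c5(447,233),c5(166,349)],z).mean(0))
e5=at(A,np.array([(423.8,144.5),(511.3,144.5)])+k,.054);e6=at(B,np.array([(420,239.1),(500.5,239.1)])+k,.054)
print(e5,e6,(e5.mean(0)+e6.mean(0))/2,np.linalg.norm(e5.mean(0)-e6.mean(0)))
v=e5.mean(0)-e6.mean(0);print(np.degrees(np.arctan2(v[1],v[0])))
for C,p in((A,[.4023,-.2181,.2521]),(B,[.3838,-.3261,.2528])):
    Rw=cv2.Rodrigues(C[2])[0];o=-Rw.T@C[3];print('cam-tcp',(o-p).round(4), 'camx yaw',np.degrees(np.arctan2(Rw[0,1],Rw[0,0])).round(2))
cv2.imwrite("pics/w6d.png",cv2.resize(cv2.imread("pics/w6.png")[50:100,240:405],None,fx=4.8,fy=6,interpolation=3))
E
```

```text
catchA tri (array([ 0.52012579, -0.21796563,  0.03692553]), np.float64(3.8181247046113885e-05))
top/scene A (array([ 0.51797143, -0.22024594,  0.03759951]), np.float64(0.0017011115862416012)) B (array([ 0.49959921, -0.35454581,  0.03823183]), np.float64(0.0005134906483262719))
w6/scene A (array([ 0.51913349, -0.21895514,  0.0390531 ]), np.float64(0.001429366243066664)) B (array([ 0.50113134, -0.3537062 ,  0.04022653]), np.float64(0.0012554900886506172))
0.039 [ 0.51936482 -0.21745116  0.039     ] [ 0.51919034 -0.21822794  0.039     ] [ 0.50175517 -0.3535092   0.039     ] mid [ 0.51047275 -0.28586857  0.039     ] 0.13640016901867827 82.65614935763794
 top [ 0.50830082 -0.2875796   0.039     ] scene [ 0.50966363 -0.28698785  0.039     ]
0.041 [ 0.51861175 -0.21695053  0.041     ] [ 0.51830834 -0.21848279  0.041     ] [ 0.50099559 -0.35281409  0.041     ] mid [ 0.50965196 -0.28564844  0.041     ] 0.13544235527601964 82.65614935763797
 top [ 0.50780996 -0.28692704  0.041     ] scene [ 0.51076548 -0.28709251  0.041     ]
[[ 0.48876138 -0.18712873  0.054     ]
 [ 0.55638853 -0.19583354  0.054     ]] [[ 0.4639256  -0.37507033  0.054     ]
 [ 0.53156824 -0.38369857  0.054     ]] [ 0.51016094 -0.28543279  0.054     ] 0.18953650136242425
82.47299814197963
cam-tcp [0.01   0.0718 0.0712] camx yaw -7.31
cam-tcp [0.0098 0.0716 0.071 ] camx yaw -7.31
```

View pics/w6d.png

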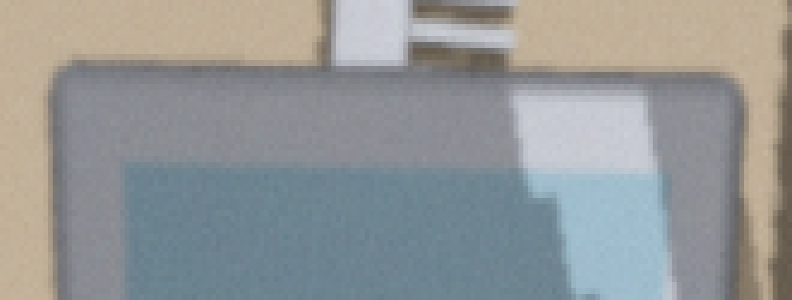

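```bash
python3 - <<'E'
from h import *
im=camera("scene");tp=camera("top");s,M=st()
cv2.imwrite("pics/s7.png",cv2.resize(im[120:340,60:300],None,fx=3.2,fy=2.7,interpolation=3))
cv2.imwrite("pics/t7.png",cv2.resize(tp[130:330,380:580],None,fx=3.9,fy=3,interpolation=3))
W=cam("wrist")
def tw(p): return s['position']+M@np.array(p)
for z in(.066,.070,.073):
  print(z,proj(W,[tw((.011,y,z)) for y in(-.026,.026)]).round(1).tolist())
print(proj(W,[tw((.088,y,.062)) for y in(-.027,.027)]).round(1).tolist())
E
```

```text
t 12.40 p [ 0.3838 -0.3267  0.253 ] z [ 0.  0. -1.] x [0.128 0.992 0.   ] gap 0.0523 F [-1.1 -0.  -2.1] q [-0.86  0.2  -0.23  1.14  0.    0.83]
0.066 [[258.4, 249.5], [377.8, 249.6]]
0.07 [[259.9, 245.8], [376.4, 245.9]]
0.073 [[261.0, 243.1], [375.3, 243.2]]
[[243.0, 57.1], [393.0, 57.2]]
```

View pics/s7.png

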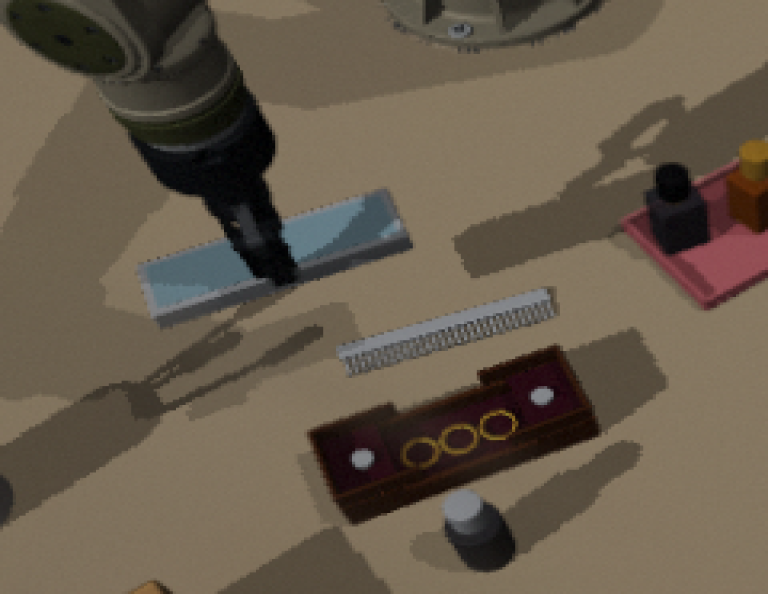

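View pics/t7.png

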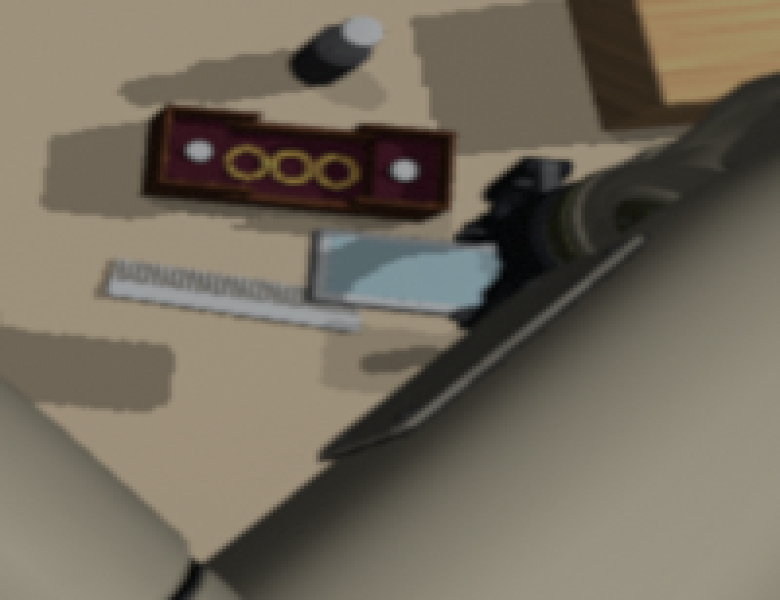

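```bash
python3 - <<'E'
from h import *
S=cam("scene");T=cam("top");s,M=st()
for z in(.189,.192):
    P=at(S,[(60+x/3.2-.4,120+y/2.7-.4) for x,y in((386,190),(411,237),(152,314),(138,267))],z)
    q=(P-s['position'])@M;print('scene',q.round(4).tolist(),'ctr',q.mean(0).round(4), 'len',np.linalg.norm(P[0]-P[3]).round(4),np.linalg.norm(P[0]-P[1]).round(4))
    P=at(T,[(380+x/3.9-.4,130+y/3-.4) for x,y in((319,231),(312,299))],z);q=(P-s['position'])@M;print('top near end',q.round(4).tolist())
E
```

```text
t 12.40 p [ 0.3838 -0.3267  0.253 ] z [ 0.  0. -1.] x [0.128 0.992 0.   ] gap 0.0523 F [-1.1 -0.  -2.1] q [-0.86  0.2  -0.23  1.14  0.    0.83]
scene [[0.0856, -0.0219, 0.064], [0.0868, 0.0309, 0.064], [-0.0883, 0.024, 0.064], [-0.0874, -0.0239, 0.064]] ctr [-0.0008  0.0023  0.064 ] len 0.1729 0.0528
top near end [[0.086, 0.0237, 0.064], [0.087, -0.027, 0.064]]
scene [[0.0855, -0.0194, 0.061], [0.0868, 0.0332, 0.061], [-0.0877, 0.0263, 0.061], [-0.0868, -0.0214, 0.061]] ctr [-0.0006  0.0047  0.061 ] len 0.1723 0.0526
top near end [[0.0869, 0.023, 0.061], [0.0879, -0.0275, 0.061]]
```

Request:
servo_tool --pt "1 2 0 0 4.5" --pt "2.5 5 0 0 4.5" --pt "4 8.5 0 0 4.5" --pt "5.4 11.4 2 -0.01 4.5" --pt "5.7 11.9 5 -0.01 4.5"

```text
t: 12.9
position: [0.5134, -0.2859, 0.2043]
orientation: [0.747, 0.665, 0.001, 0.003]
ft_force: [-0.1, -1.1, -2.3]
finger_gap: 0.0521
```

Request:
servo_tool --pt "0 0 1.5 0 4.5" --pt "0 0 3 0 4.5" --pt "0 0 3.8 0 4.5" --pt "0 0 4 0 4.5" --pt "0 0 4 0 4.5"

```text
t: 13.4
position: [0.5089, -0.2864, 0.1631]
orientation: [0.748, 0.663, 0.0, 0.0]
ft_force: [1.3, 0.5, -2.4]
finger_gap: 0.0522
```

```bash
python3 look.py pics/w8.png; python3 - <<'E'
from h import *
s,M=st();im=camera("scene");tp=camera("top")
cv2.imwrite("pics/s8.png",cv2.resize(im[190:330,130:280],None,fx=5,fy=4.2,interpolation=3))
g=np.array([.509,-.2855,.16]);print((M.T@(g-s['position'])*100).round(2))
E
```

```text
t 13.40 p [ 0.5089 -0.2864  0.1631] z [ 0.  0. -1.] x [0.12  0.993 0.   ] gap 0.0522 F [ 1.3  0.5 -2.4] q [-0.65  0.41 -0.17  0.99  0.    1.04]
t 13.45 p [ 0.5092 -0.2867  0.1636] z [ 0.001 -0.001 -1.   ] x [ 0.12   0.993 -0.   ] gap 0.0518 F [-0.  -0.8 -2.5] q [-0.65  0.41 -0.17  0.99  0.    1.04]
[ 0.11 -0.03  0.36]
```

View pics/w8.png

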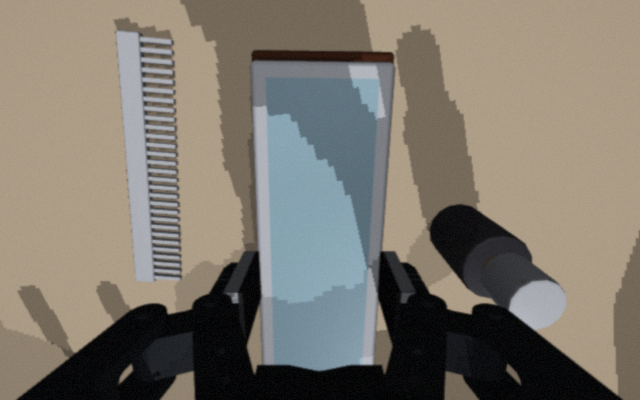

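View pics/s8.png

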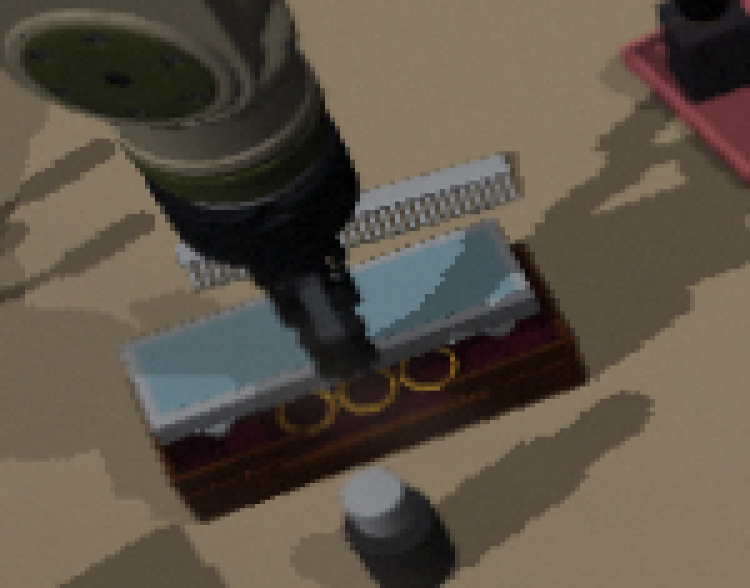

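```bash
python3 - <<'E'
import cv2
im=cv2.imread("pics/w8.png");cv2.imwrite("pics/w8c.png",cv2.resize(im[40:90,240:405],None,fx=4.8,fy=8,interpolation=3))
E
```

```text
(no output)
```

View pics/w8c.png

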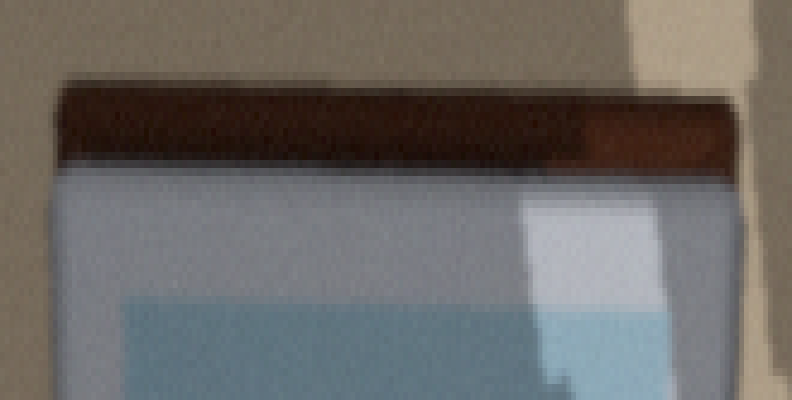

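```bash
python3 - <<'E'
from h import *
w=np.load("pics/w8.png.npz");W=(w['K'],w['D'],w['r'],w['t'])
p=np.array([.5090,-.2865,.1634]);x=np.array([.1235,.9923,0]);y=np.array([.9923,-.1235,0])
f=lambda P:np.c_[(P-p)@x,(P-p)@y].round(4).tolist()
px=lambda a,b:(240+a/4.8-.4,40+b/8-.4)
print('case',f(at(W,[px(62,82),px(737,100)],.054)))
for z in(.0975,.0990,.101):print('cover',f(at(W,[px(55,163),px(740,185)],z)))
S=cam("scene");c=lambda a,b:(130+a/5-.4,190+b/4.2-.4)
P=at(S,[c(496,224),c(540,292),c(158,432),c(126,350)],.099);print('scene cover',f(P),P.mean(0))
P=at(S,[c(585,375),c(200,515)],0);print('scene case base',f(P))
E
```

```text
case [[0.0966, -0.0321], [0.0959, 0.0363]]
cover [[0.0873, -0.025], [0.0865, 0.0281]]
cover [[0.0871, -0.0247], [0.0864, 0.0278]]
cover [[0.0869, -0.0243], [0.0862, 0.0274]]
scene cover [[0.0852, -0.0204], [0.0878, 0.0271], [-0.0878, 0.0286], [-0.0871, -0.0225]] [ 0.51210893 -0.28735421  0.099     ]
scene case base [[0.095, 0.0309], [-0.0956, 0.0297]]
```

Request:
servo_tool --pt "0.12 0.03 0.5 0 4.5" --pt "0.12 0.03 1.2 0 4.5" --pt "0.12 0.03 1.9 0 4.5" --pt "0.12 0.03 2.1 0 4.5" --pt "0.12 0.03 2.1 0 4.5"

```text
t: 14.05
position: [0.5089, -0.2849, 0.141]
orientation: [0.748, 0.663, -0.0, -0.001]
ft_force: [-0.2, 0.5, -1.3]
finger_gap: 0.0521
```

```bash
python3 look.py pics/w9.png; python3 - <<'E'
from h import *
im=cv2.imread("pics/w9.png");cv2.imwrite("pics/w9c.png",cv2.resize(im[40:90,240:405],None,fx=4.8,fy=8,interpolation=3))
im=camera("scene")
cv2.imwrite("pics/s9.png",cv2.resize(im[200:320,140:270],None,fx=6,fy=5,interpolation=3))
E
```

```text
t 14.05 p [ 0.5089 -0.2849  0.141 ] z [-0.001  0.001 -1.   ] x [0.12  0.993 0.001] gap 0.0521 F [-0.2  0.5 -1.3] q [-0.65  0.43 -0.2   0.94  0.    1.04]
```

View pics/w9c.png

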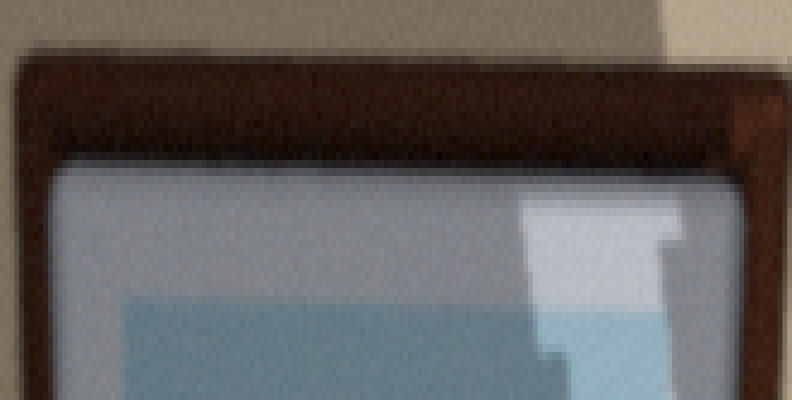

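View pics/s9.png

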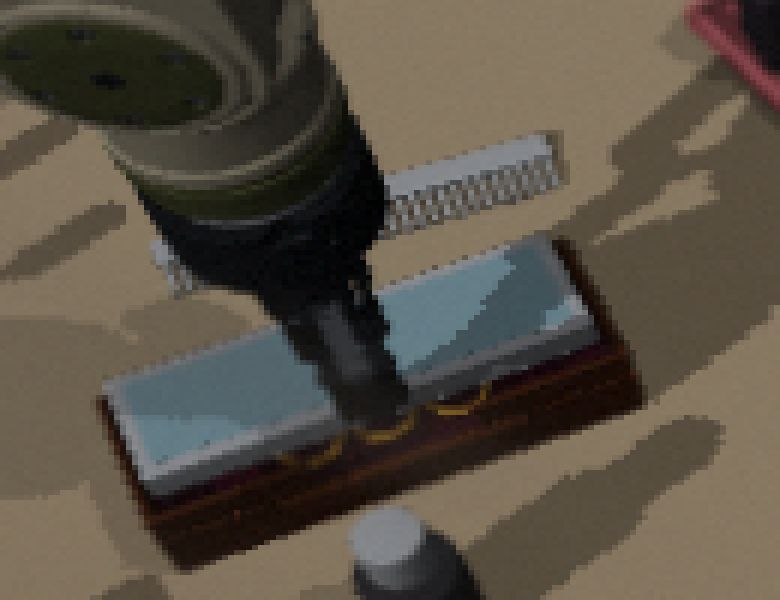

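```bash
python3 - <<'E'
from h import *
w=np.load("pics/w9.png.npz");W=(w['K'],w['D'],w['r'],w['t'])
s,M=st();p=np.array([.5089,-.2852,.141]);x=np.array([.1235,.9923,0]);y=np.array([.9923,-.1235,0])
f=lambda P:np.c_[(P-p)@x,(P-p)@y].round(4).tolist()
px=lambda a,b:(240+a/4.8-.4,40+b/8-.4)
print('case',f(at(W,[px(18,50),px(790,70)],.054)))
print('cover',f(at(W,[px(50,165),px(745,182)],.0767)))
E
```

```text
t 14.15 p [ 0.5093 -0.2853  0.1418] z [-0.  0. -1.] x [0.12  0.993 0.   ] gap 0.0517 F [-0.2 -0.1 -2.6] q [-0.65  0.43 -0.2   0.94  0.    1.04]
case [[0.0955, -0.032], [0.0948, 0.0364]]
cover [[0.0873, -0.0252], [0.0868, 0.0282]]
```

Request:
servo_tool --pt "0 0.06 0.3 0 4.5" --pt "0 0.06 0.7 0 4.5" --pt "0 0.06 1.1 0 4.5" --pt "0 0.06 1.4 0 4.5" --pt "0 0.06 1.5 0 4.5"

```text
t: 14.65
position: [0.5097, -0.2851, 0.1263]
orientation: [0.748, 0.663, -0.0, -0.0]
ft_force: [-0.7, -0.4, -2.6]
finger_gap: 0.0523
```

Request:
servo_tool --pt "0 0 0 0 4.5" --pt "0 0 0 0 4.5"

```text
t: 14.85
position: [0.51, -0.2854, 0.1269]
orientation: [0.748, 0.663, 0.0, 0.0]
ft_force: [-0.2, 0.7, -2.9]
finger_gap: 0.052
```

```bash
python3 look.py pics/w10.png; python3 - <<'E'
from h import *
im=cv2.imread("pics/w10.png");cv2.imwrite("pics/w10c.png",cv2.resize(im[40:90,230:415],None,fx=4.3,fy=8,interpolation=3))
E
```

```text
t 14.85 p [ 0.51   -0.2854  0.1269] z [ 0.  0. -1.] x [0.12  0.993 0.   ] gap 0.0520 F [-0.2  0.7 -2.9] q [-0.65  0.44 -0.22  0.91  0.    1.04]
```

View pics/w10c.png

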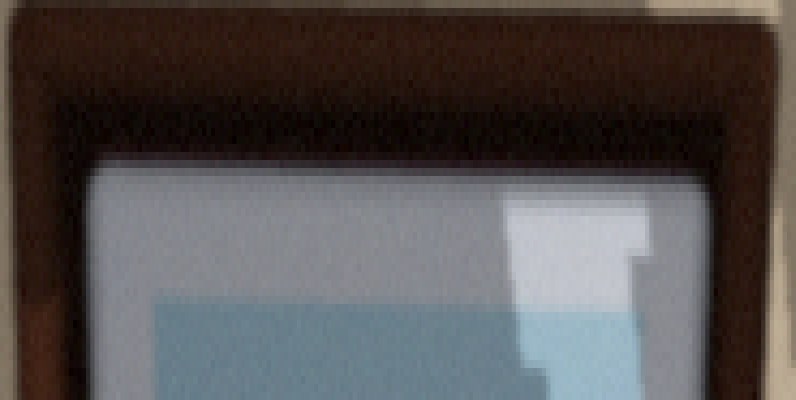

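Request:
servo_tool --pt "0 0 0.1 0 4.5" --pt "0 0 0.2 0 4.5" --pt "0 0 0.2 0 4.5" --force 20

```text
t: 15.2
position: [0.5099, -0.2853, 0.1248]
orientation: [0.748, 0.663, 0.0, -0.0]
ft_force: [1.5, -0.0, -1.9]
finger_gap: 0.0519
```

Request:
servo_tool --pt "0 0 0 0 5.5" --pt "0 0 0 0 6" --pt "0 0 0 0 6.6" --pt "0 0 0 0 6.6" --pt "0 0 0 0 6.6"

```text
t: 15.7
position: [0.51, -0.2854, 0.125]
orientation: [0.748, 0.663, 0.0, 0.0]
ft_force: [-0.2, 0.7, -0.1]
finger_gap: 0.0662
```

Request:
servo_tool --pt "0 0 -0.5 0 6.6" --pt "0 0 -2 0 6.6" --pt "0 0 -5 0 6.6" --pt "0 0 -9 0 6.6" --pt "0 0 -12 0 6.6"

```text
t: 16.2
position: [0.5101, -0.2855, 0.2474]
orientation: [0.748, 0.663, 0.0, 0.001]
ft_force: [0.8, -1.1, 0.7]
finger_gap: 0.0662
```

Request:
servo_tool --pt "0 0 0 0 0" --pt "0 0 0 0 0"

```text
t: 16.4
position: [0.5103, -0.2856, 0.2459]
orientation: [0.748, 0.663, 0.0, 0.001]
ft_force: [0.7, 1.0, -0.9]
finger_gap: 0.0379
```

```bash
python3 look.py pics/w11.png; python3 - <<'E'
from h import *
im=camera("scene")
cv2.imwrite("pics/s11.png",cv2.resize(im[200:340,140:270],None,fx=6,fy=4.2,interpolation=3))
E
```

```text
t 16.40 p [ 0.5103 -0.2856  0.2459] z [ 0.002 -0.001 -1.   ] x [ 0.12   0.993 -0.001] gap 0.0379 F [ 0.7  1.  -0.9] q [-0.65  0.35 -0.04  1.17  0.    1.04]
```

View pics/w11.png

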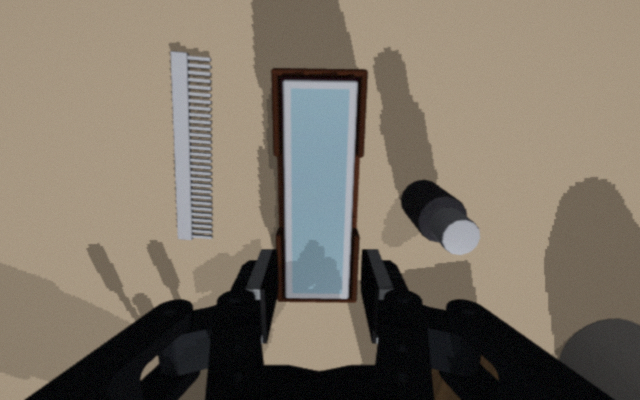

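View pics/s11.png

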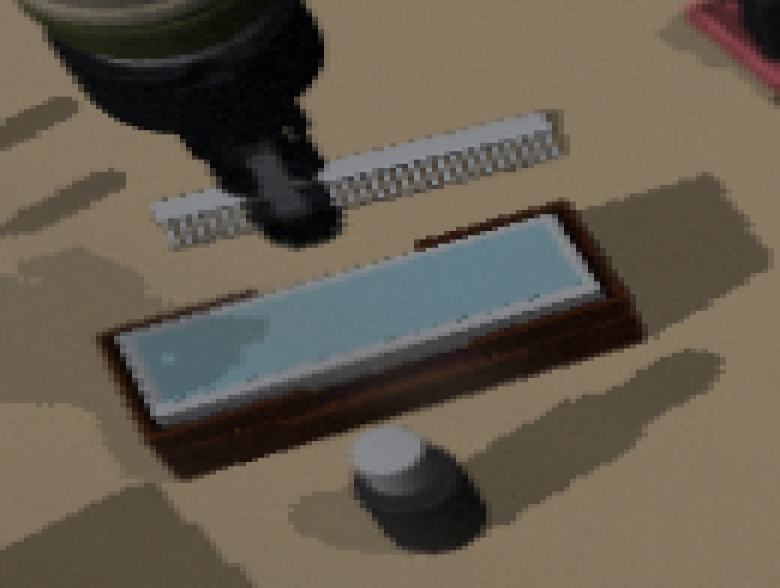

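Cover lies in the recess, mirror up, still standing slightly proud; bottles and comb are unmoved. Next I'll check centring and plan the press points.

```bash
python3 - <<'E'
from h import *
w=np.load("pics/w11.png.npz");W=(w['K'],w['D'],w['r'],w['t'])
im=cv2.imread("pics/w11.png");cv2.imwrite("pics/w11c.png",cv2.resize(im[60:310,260:380],None,fx=5,fy=2.4,interpolation=3))
s,M=st();p=s['position']
for d in(.068,-.068):
    g=np.array([.5095,-.286,.15])+d*np.array([.1305,.9914,0]); print(d,g.round(4),(M.T@(g-p)*100).round(2))
E
```

```text
t 16.50 p [ 0.5094 -0.285   0.2438] z [-0.001  0.001 -1.   ] x [0.12  0.993 0.001] gap 0.0228 F [-0.2 -0.1 -0.8] q [-0.65  0.35 -0.04  1.17  0.    1.04]
0.068 [ 0.5184 -0.2186  0.15  ] [6.69 0.11 9.38]
-0.068 [ 0.5006 -0.3534  0.15  ] [-6.91 -0.04  9.37]
```

View pics/w11c.png

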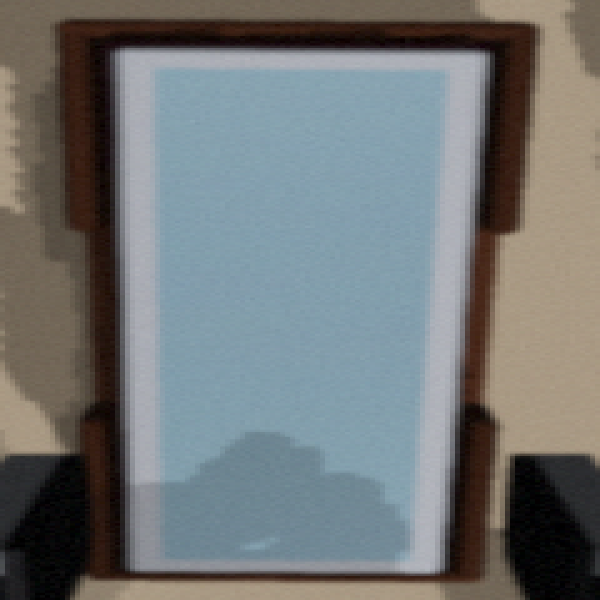

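Request:
servo_tool --pt "2 0 2 0 0" --pt "4 0 4.5 0 0" --pt "6 0 7 0 0" --pt "6.6 0 8.8 0 0" --pt "6.6 0 9.4 0 0"

```text
t: 17.0
position: [0.5158, -0.2175, 0.1472]
orientation: [0.748, 0.664, -0.001, -0.003]
ft_force: [-0.4, -0.0, -0.0]
finger_gap: -0.0002
```

Request:
servo_tool --pt "0 0 0.4 0 0" --pt "0 0 0.8 0 0" --pt "0 0 1.1 0 0" --pt "0 0 1.3 0 0" --pt "0 0 1.5 0 0"

```text
t: 17.5
position: [0.5181, -0.2203, 0.1362]
orientation: [0.748, 0.663, 0.0, 0.0]
ft_force: [0.2, 0.8, 0.0]
finger_gap: 0.0
```

Request:
servo_tool --pt "0 0 0.15 0 0" --pt "0 0 0.3 0 0" --pt "0 0 0.4 0 0"

```text
t: 17.8
position: [0.5178, -0.2198, 0.1318]
orientation: [0.748, 0.663, 0.0, 0.0]
ft_force: [0.5, -0.5, 0.3]
finger_gap: -0.0
```

Request:
servo_tool --pt "0 0 0.1 0 0" --pt "0 0 0.2 0 0" --pt "0 0 0.2 0 0"

```text
t: 18.1
position: [0.518, -0.2197, 0.1304]
orientation: [0.748, 0.664, 0.0, 0.0]
ft_force: [-0.6, 0.6, 3.9]
finger_gap: -0.0001
```

Request:
servo_tool --pt "0 0 0.1 0 0" --pt "0 0 0.2 0 0" --pt "0 0 0.2 0 0"

```text
t: 18.4
position: [0.518, -0.2195, 0.1283]
orientation: [0.748, 0.664, 0.0, 0.0]
ft_force: [-1.3, 1.5, 5.0]
finger_gap: 0.0003
```

Request:
servo_tool --pt "0 0 0.1 0 0" --pt "0 0 0.2 0 0" --pt "0 0 0.2 0 0"

```text
t: 18.7
position: [0.518, -0.2194, 0.1276]
orientation: [0.748, 0.664, 0.001, 0.0]
ft_force: [-3.4, 3.6, 13.1]
finger_gap: -0.0002
```

Request:
servo_tool --pt "0 0 0.1 0 0" --pt "0 0 0.2 0 0" --pt "0 0 0.2 0 0"

```text
t: 19.0
position: [0.518, -0.2196, 0.1271]
orientation: [0.748, 0.664, 0.0, 0.001]
ft_force: [-6.3, 5.4, 24.2]
finger_gap: 0.0001
```

End A is hard against the ledge: force rose to 24 N with no further travel. Now end B.

Request:
servo_tool --pt "0 0 -1 0 0" --pt "0 0 -3 0 0" --pt "-3 0 -4 0 0" --pt "-7 0 -4 0 0" --pt "-11 0 -4 0 0"

```text
t: 19.5
position: [0.505, -0.3301, 0.1645]
orientation: [0.748, 0.664, 0.0, 0.001]
ft_force: [0.7, -0.0, 0.4]
finger_gap: -0.0002
```

Request:
servo_tool --pt "-2.2 0 0 0 0" --pt "-2.5 0 1 0 0" --pt "-2.5 0 2 0 0" --pt "-2.5 0 2.6 0 0" --pt "-2.5 0 2.6 0 0"

```text
t: 20.0
position: [0.501, -0.3518, 0.136]
orientation: [0.748, 0.664, -0.0, -0.002]
ft_force: [-0.1, -0.7, -0.2]
finger_gap: 0.0
```

```bash
python3 - <<'E'
from h import *
s,M=st();print((M.T@(np.array([.5006,-.3534,.133])-s['position'])*100).round(2))
E
```

```text
t 20.00 p [ 0.501  -0.3518  0.136 ] z [-0.003  0.003 -1.   ] x [0.118 0.993 0.002] gap 0.0000 F [-0.1 -0.7 -0.2] q [-0.74  0.48 -0.13  0.97  0.    0.95]
[-0.17 -0.02  0.3 ]
```

Request:
servo_tool --pt "0 0 0.2 0 0" --pt "0 0 0.4 0 0" --pt "0 0 0.5 0 0"

```text
t: 20.3
position: [0.502, -0.3535, 0.1331]
orientation: [0.748, 0.664, 0.0, 0.0]
ft_force: [-0.7, 1.0, 0.3]
finger_gap: 0.0
```

Request:
servo_tool --pt "0 0 0.1 0 0" --pt "0 0 0.2 0 0" --pt "0 0 0.3 0 0"

```text
t: 20.6
position: [0.5019, -0.354, 0.1304]
orientation: [0.748, 0.663, 0.0, 0.0]
ft_force: [-0.7, 1.5, 4.3]
finger_gap: -0.0
```

Request:
servo_tool --pt "0 0 0.1 0 0" --pt "0 0 0.2 0 0" --pt "0 0 0.2 0 0"

```text
t: 20.9
position: [0.5018, -0.3542, 0.1281]
orientation: [0.748, 0.663, -0.0, 0.0]
ft_force: [-1.5, -1.1, 4.2]
finger_gap: -0.0003
```

Request:
servo_tool --pt "0 0 0.1 0 0" --pt "0 0 0.2 0 0" --pt "0 0 0.2 0 0"

```text
t: 21.2
position: [0.5017, -0.3543, 0.1267]
orientation: [0.748, 0.663, -0.0, 0.001]
ft_force: [-1.7, -0.8, 8.5]
finger_gap: 0.0002
```

Request:
servo_tool --pt "0 0 0.1 0 0" --pt "0 0 0.2 0 0" --pt "0 0 0.2 0 0"

```text
t: 21.5
position: [0.5018, -0.3543, 0.1266]
orientation: [0.748, 0.663, -0.0, 0.001]
ft_force: [-5.8, 1.9, 20.1]
finger_gap: -0.0001
```

Request:
servo_tool --pt "0 0 -1 0 0" --pt "0 0 -3 0 0" --pt "1.5 0 -6 0 0" --pt "4 0 -9.5 0 0" --pt "6.5 0 -12 0 0"

```text
t: 22.0
position: [0.5096, -0.2889, 0.2452]
orientation: [0.749, 0.663, 0.0, 0.0]
ft_force: [0.7, 0.1, -0.7]
finger_gap: 0.0
```

Request:
servo_tool --pt "0 0 0 0 0" --pt "0 0 0 0 0"

```text
t: 22.2
position: [0.5097, -0.289, 0.2439]
orientation: [0.748, 0.664, 0.0, 0.0]
ft_force: [-0.0, 0.3, -0.3]
finger_gap: -0.0001
```

```bash
python3 look.py pics/w12.png; python3 - <<'E'
from h import *
im=camera("scene")
cv2.imwrite("pics/s12.png",cv2.resize(im[200:340,140:270],None,fx=6,fy=4.2,interpolation=3))
im=cv2.imread("pics/w12.png");cv2.imwrite("pics/w12c.png",cv2.resize(im[60:310,260:380],None,fx=5,fy=2.4,interpolation=3))
E
```

```text
t 22.20 p [ 0.5097 -0.289   0.2439] z [ 0. -0. -1.] x [ 0.119  0.993 -0.   ] gap -0.0001 F [-0.   0.3 -0.3] q [-0.65  0.36 -0.04  1.17  0.    1.04]
```

View pics/w12c.png

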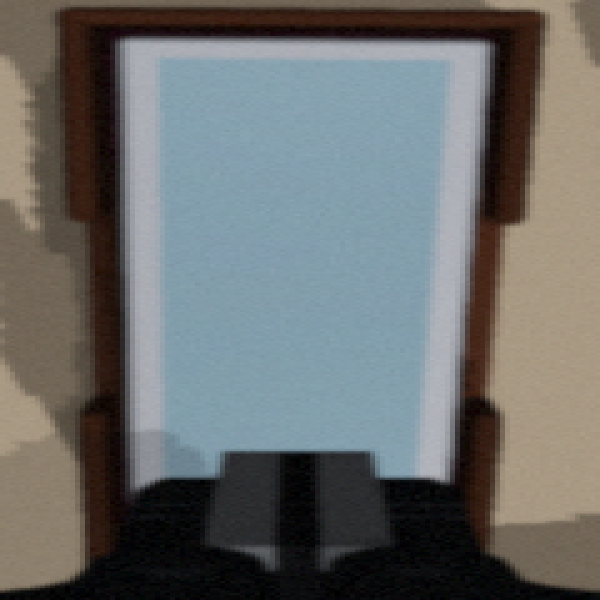

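View pics/s12.png

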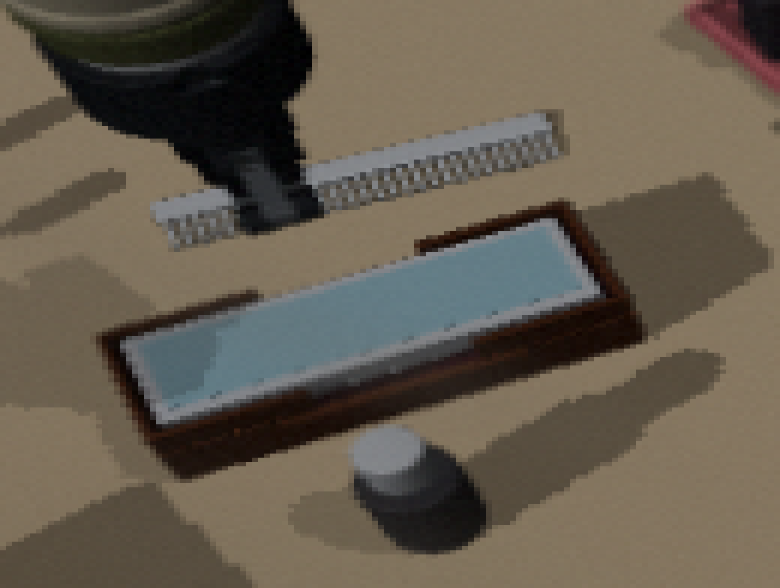

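It looks flush from both views. As a check, I'll touch end A again to make sure it didn't lift while B was pressed.

Request:
servo_tool --pt "2 0 2 0 0" --pt "4 0 4.5 0 0" --pt "6.5 0 7.5 0 0" --pt "7 0 9.5 0 0" --pt "7 0 11 0 0"

```text
t: 22.8
position: [0.5161, -0.2185, 0.1303]
orientation: [0.748, 0.664, -0.001, -0.003]
ft_force: [-0.0, -0.5, 0.3]
finger_gap: -0.0001
```

Request:
servo_tool --pt "0 0 0.2 0 0" --pt "0 0 0.35 0 0" --pt "0 0 0.5 0 0" --pt "0 0 0.5 0 0"

```text
t: 23.2
position: [0.5181, -0.2205, 0.1293]
orientation: [0.748, 0.663, 0.0, 0.0]
ft_force: [0.2, 0.0, -0.6]
finger_gap: 0.0003
```

Request:
servo_tool --pt "0 0 0.1 0 0" --pt "0 0 0.2 0 0" --pt "0 0 0.2 0 0"

```text
t: 23.5
position: [0.5179, -0.2199, 0.1271]
orientation: [0.748, 0.663, 0.0, 0.0]
ft_force: [0.6, 0.5, -0.2]
finger_gap: -0.0002
```

Request:
servo_tool --pt "0 0 0.1 0 0" --pt "0 0 0.2 0 0" --pt "0 0 0.2 0 0"

```text
t: 23.8
position: [0.5179, -0.2198, 0.1266]
orientation: [0.748, 0.663, 0.0, 0.001]
ft_force: [-4.0, 2.1, 12.2]
finger_gap: -0.0
```

Request:
servo_tool --pt "0 0 -1 0 0" --pt "0 0 -3 0 0" --pt "0 0 -7 0 0" --pt "0 0 -11 0 0" --pt "0 0 -13 0 0"

```text
t: 24.3
position: [0.5189, -0.2204, 0.259]
orientation: [0.748, 0.663, 0.001, 0.002]
ft_force: [0.4, -0.2, 0.2]
finger_gap: 0.0001
```

Request:
servo_tool --pt "0 0 0 0 0" --pt "0 0 0 0 0"

```text
t: 24.5
position: [0.518, -0.2199, 0.2551]
orientation: [0.748, 0.663, 0.0, 0.0]
ft_force: [0.6, -0.3, -0.3]
finger_gap: 0.0001
```

```bash
python3 - <<'E'
from h import *
im=camera("scene");cv2.imwrite("pics/s13.png",im)
st()
E
```

```text
t 24.55 p [ 0.5175 -0.2196  0.254 ] z [-0.001  0.001 -1.   ] x [0.12  0.993 0.001] gap 0.0001 F [-0.5 -0.1 -0.8] q [-0.54  0.31 -0.08  1.18  0.    1.15]
```

View pics/s13.png

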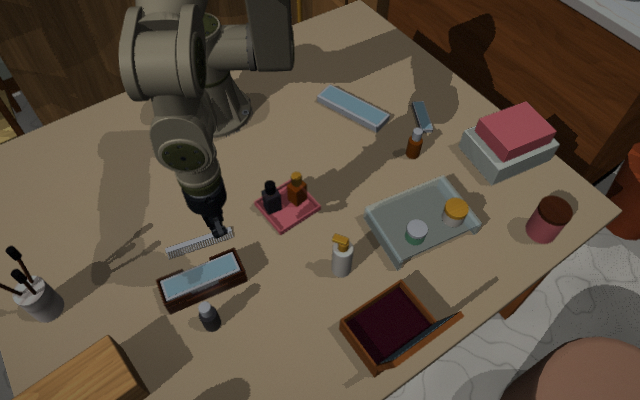

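The cover sits flush in the case at (202,278). All five bottles and the comb are where they started, and the arm is clear.

```bash
python3 -c "
from cell import *
print(close_job())"
```

```text
the job is handed in; nothing more can be done
None
```

The job is done and handed in at about 24.6 s of the 64 s allowed. No verdict was reported.

**What I did:** I pulled the middle-sized mirrored cover out from under the riser by its end and let it go flat on the dressing top. I then took it again across its middle, laid it mirror up on the two catches and let go. Last, I pressed each end down with closed fingers until it stopped.

**Last checks:**
- **Ends home:** end A stopped firm at about 24 N and end B at about 20 N, both with the tool at 0.127 m. A second touch on end A met the cover only at that height, so it had not lifted when B was pressed. That height puts the cover's top at about 0.054 m, level with the rim.
- **Views:** the wrist and scene cameras showed the cover flush and centred, though the closed gripper hid end B in the wrist view. In the last scene view all five bottles stood upright and the comb looked unmoved. The arm was clear of everything.

**Disagreements:**
- **Case and cover positions:** the three cameras differed by 2 to 4 mm, and a rough scene-camera reading of the case base was about 7 mm off sideways. I placed the cover by its position relative to the case in the wrist view.
- **Heights:** triangulating the cover's height from the wrist and top views gave about 9 mm instead of 20 mm, so I relied on the given height, which the contacts bore out.

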